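# Draw finned bars from the slotted bin and lock them in the comb rack

## Task

Pull the yellow locking slide of the orange comb rack fully back, away from you. Then take every finned bar out of the blue stock bin through its slot, tipping the protruding end up so that the fins clear the sill, and lay each bar in a free bay of the rack, fins down between the orange fins and core at the bottom of the notches. When all are in, push the slide fully home over the bar ends, and leave the other things on the bench where they are.

Things in the scene. Friction and masses are not known exactly. Their poses are not given: they have to be found in the camera images.
- stock_bin: Fixed blue bin, 154 mm deep, 156 wide, 102 high in front. Origin: on the bench, middle of its front wall's outer face; x level into the bin, y left, z up. Three lanes 44 mm wide at y = +50, 0, -50; floor top z = 6, back wall x = 150. Clear roof: underside at z = 96 - 0.36 x mm, so a bar cannot be lifted level; the front slots are the only way out.
- slot_0 (a point): Middle of the sill of the bin's left slot (lane y = +50 mm), on the outer face of the front wall, 36 mm above the bench. The slot goes through the 5 mm wall, is 44 mm wide and reaches from this sill up to a lintel 92 mm above the bench. Axes as the bin.
- slot_1 (a point): Middle of the sill of the bin's middle slot (lane y = 0 mm), on the outer face of the front wall, 36 mm above the bench. The slot goes through the 5 mm wall, is 44 mm wide and reaches from this sill up to a lintel 92 mm above the bench. Axes as the bin.
- slot_2 (a point): Middle of the sill of the bin's right slot (lane y = -50 mm), on the outer face of the front wall, 36 mm above the bench. The slot goes through the 5 mm wall, is 44 mm wide and reaches from this sill up to a lintel 92 mm above the bench. Axes as the bin.
- comb_rack: Fixed comb rack. Origin: on the bench below the middle bay's centre; x away from the robot toward the yellow slide, y left, z up. Dark base 10 mm thick, x = -50 to 144 mm, 172 mm wide. Three bays at y = +62, 0, -62 mm; a bar lies along x. At the far end two guides 54 mm high, x = 65 to 140, y = 75 to 86 mm either side, carry the slide.
- bay_0 (a point): Centre of a fully seated bar in the rack's left bay, 32 mm above the bench; axes as the rack. Here four orange fins, 6 mm thick (x) and 28 wide (y), stand at x = -30, -10, 10, 30 mm, tops 38 mm above the bench, each with an open notch 20 mm wide, bottom 25 mm above the bench, in which the bar's core rests; the bar's fins drop into the 14 mm gaps between them and outside.
- bay_1 (a point): Centre of a fully seated bar in the rack's middle bay, 32 mm above the bench; axes as the rack. Here four orange fins, 6 mm thick (x) and 28 wide (y), stand at x = -30, -10, 10, 30 mm, tops 38 mm above the bench, each with an open notch 20 mm wide, bottom 25 mm above the bench, in which the bar's core rests; the bar's fins drop into the 14 mm gaps between them and outside.
- bay_2 (a point): Centre of a fully seated bar in the rack's right bay, 32 mm above the bench; axes as the rack. Here four orange fins, 6 mm thick (x) and 28 wide (y), stand at x = -30, -10, 10, 30 mm, tops 38 mm above the bench, each with an open notch 20 mm wide, bottom 25 mm above the bench, in which the bar's core rests; the bar's fins drop into the 14 mm gaps between them and outside.
- lock_slide (a joint): Position (m) of the yellow locking slide: 0 = fully home (toward the robot, over the bar ends), 0.036 = fully back (along the rack's +x, bays free). Stays where it is left; about 2.5 N moves it. Plate 36 (x) by 152 (y) by 5 mm thick, underside 43 mm above the bench; home it covers rack x = 64 to 100 mm. Starts home or up to 12 mm back.
- slide_knob (a point): Centre of the top of the black upright round knob in the middle of the yellow slide, 20 mm diameter, 32 mm tall, its top 80 mm above the bench. Moves with the slide; axes as the rack.
- bar_0: Finned bar, 0.16 kg, 186 mm long: core 14 mm square, five 36 mm square fins 6 mm thick at -40, -20, 0, 20, 40 mm; bare core at both ends. Origin: its centre; x along it; all sides and ends alike. Starts in the left lane, front end tipped up 12 deg over the sill, out 38 mm, fins inside behind the sill. Tipped to 20 deg, rear end near the floor, it draws out along its axis. May be absent.
- bar_1: Finned bar, 0.16 kg, 186 mm long: core 14 mm square, five 36 mm square fins 6 mm thick at -40, -20, 0, 20, 40 mm; bare core at both ends. Origin: its centre; x along it; all sides and ends alike. Starts in the middle lane, front end tipped up 12 deg over the sill, out 38 mm, fins inside behind the sill. Tipped to 20 deg, rear end near the floor, it draws out along its axis. May be absent.
- bar_2: Finned bar, 0.16 kg, 186 mm long: core 14 mm square, five 36 mm square fins 6 mm thick at -40, -20, 0, 20, 40 mm; bare core at both ends. Origin: its centre; x along it; all sides and ends alike. Starts in the right lane, front end tipped up 12 deg over the sill, out 38 mm, fins inside behind the sill. Tipped to 20 deg, rear end near the floor, it draws out along its axis. May be absent.
- toggle_clamp: Bystander: fixed toggle clamp with a red handle between bin and rack; keep clear of it. Own axes: grey base x = -45 to 45, y = -117 to 43 mm, top 14 mm above the bench; mechanism up to 56 mm high; red handle out to y = 117 mm, 50 to 71 mm above the bench.
- hex_keys: Bystander: red hex key holder, 37 x 105 x 20 mm, lying; leave alone. Origin at the centre of its underside.
- tape: Bystander: yellow tape roll, 92 mm diameter, 19 mm high, lying; leave alone. Origin at the centre of its underside.
- red_bottle: Bystander: small red squeeze bottle, 26 x 38 x 112 mm, standing; leave alone. Origin at the centre of its underside.
- gear_cover: Bystander: black plastic gear cover, 116 x 73 x 43 mm; leave alone. Origin at the centre of its underside.

How it is judged (in metres and radians):
On the way, in this order (a step that is already met when the one before it is completed fails the run):
1. the locking slide is drawn fully back (value of joint lock_slide above 0.03 m), for 0.2 s.
2. every bar is seated in a bay of the rack, slide still back (((distance between bar_0 and bay_0 below 0.01 m and angle between the x axis of bar_0 and the x axis of comb_rack, either way round below 0.12 rad) or (distance between bar_0 and bay_1 below 0.01 m and angle between the x axis of bar_0 and the x axis of comb_rack, either way round below 0.12 rad) or (distance between bar_0 and bay_2 below 0.01 m and angle between the x axis of bar_0 and the x axis of comb_rack, either way round below 0.12 rad)) and ((distance between bar_1 and bay_0 below 0.01 m and angle between the x axis of bar_1 and the x axis of comb_rack, either way round below 0.12 rad) or (distance between bar_1 and bay_1 below 0.01 m and angle between the x axis of bar_1 and the x axis of comb_rack, either way round below 0.12 rad) or (distance between bar_1 and bay_2 below 0.01 m and angle between the x axis of bar_1 and the x axis of comb_rack, either way round below 0.12 rad)) and ((distance between bar_2 and bay_0 below 0.01 m and angle between the x axis of bar_2 and the x axis of comb_rack, either way round below 0.12 rad) or (distance between bar_2 and bay_1 below 0.01 m and angle between the x axis of bar_2 and the x axis of comb_rack, either way round below 0.12 rad) or (distance between bar_2 and bay_2 below 0.01 m and angle between the x axis of bar_2 and the x axis of comb_rack, either way round below 0.12 rad)) and value of joint lock_slide above 0.026 m), for 0.2 s.
3. the slide is pushed home over the bar ends (value of joint lock_slide below 0.005 m), for 0.2 s.
At the end, for the whole second after the job is handed in: Every bar present is seated in a bay of the rack (its centre within 10 mm of the bay's seated point, its axis within 0.12 rad of the rack's x), and the locking slide is home (within 5 mm of its stop) (((distance between bar_0 and bay_0 below 0.01 m and angle between the x axis of bar_0 and the x axis of comb_rack, either way round below 0.12 rad) or (distance between bar_0 and bay_1 below 0.01 m and angle between the x axis of bar_0 and the x axis of comb_rack, either way round below 0.12 rad) or (distance between bar_0 and bay_2 below 0.01 m and angle between the x axis of bar_0 and the x axis of comb_rack, either way round below 0.12 rad)) and ((distance between bar_1 and bay_0 below 0.01 m and angle between the x axis of bar_1 and the x axis of comb_rack, either way round below 0.12 rad) or (distance between bar_1 and bay_1 below 0.01 m and angle between the x axis of bar_1 and the x axis of comb_rack, either way round below 0.12 rad) or (distance between bar_1 and bay_2 below 0.01 m and angle between the x axis of bar_1 and the x axis of comb_rack, either way round below 0.12 rad)) and ((distance between bar_2 and bay_0 below 0.01 m and angle between the x axis of bar_2 and the x axis of comb_rack, either way round below 0.12 rad) or (distance between bar_2 and bay_1 below 0.01 m and angle between the x axis of bar_2 and the x axis of comb_rack, either way round below 0.12 rad) or (distance between bar_2 and bay_2 below 0.01 m and angle between the x axis of bar_2 and the x axis of comb_rack, either way round below 0.12 rad)) and value of joint lock_slide below 0.005 m); the robot touches nothing.
It fails at once if the hex key holder is moved by more than 4 cm (distance of hex_keys from where it was at the start of the episode above 0.04 m).
It fails at once if the tape roll is moved by more than 4 cm (distance of tape from where it was at the start of the episode above 0.04 m).
It fails at once if the red bottle is moved by more than 4 cm (distance of red_bottle from where it was at the start of the episode above 0.04 m).
It fails at once if the gear cover is moved by more than 4 cm (distance of gear_cover from where it was at the start of the episode above 0.04 m).
Of bar_0, bar_1, bar_2 only 2 to 3 are there at a start; the rules pass over those that are not, and their reading is None.
At some moment in a run one of bar_0, bar_1, bar_2 may be knocked a few centimetres aside while the robot is not near it.
Once in a run the grip may slacken for a moment while it holds something.
It also fails if it takes over 210 s, if anything falls off the work surface, if the arm or the gripper's body presses on something with over 40 N, if the wrist force passes 120 N, or if a joint passes its speed limit or range.

## Robot

A 6-joint arm with a two-finger parallel gripper is mounted at the origin on a cart in front of the work surface, level with it; the furniture and walls round the work are solid. World frame = base frame: x ahead of the robot, y to its left, z up, the work surface at z = 0. Lengths are in m, angles in degrees, forces in N, time in s.
With the tool pointing down it reaches from about 0.3 to 0.775 m from the base axis. Payload 14.6 kg.
Tool frame: the origin (TCP) lies on the centre line of the jaws, within the pads' length; the fingertips stand 8 mm ahead of it and the grasp point (between the pads) lies 11 mm behind it; z points along the fingers, y is the direction in which the jaws open and shut (so a half turn about z gives the same grasp; the last joint's range is limited). The gripper opens to 94 mm and grips with 3 to 60 N. Pads are 16 mm wide; open, the fingers measure 119 mm over their backs; the gripper's body (75 mm by 177 mm) begins 78 mm behind the grasp point.
Start: joints at [-71.826, 17.183, 87.147, -0, 75.671, -3.816], TCP at [0.206, -0.51, 0.213] pointing down, gripper open.
Joint ranges: [-173.82, 173.82], [-45.26, 126.66], [13.44, 144.39], [-59.66, 239.66], [0, 175.72], [-146.38, 146.38]. Speed limits (degrees/s): [127.2, 127.2, 147.25, 180, 180, 180].

## Interface

Orientations are given as [roll, pitch, yaw] about the fixed x, y, z axes, in that order (R = Rz(yaw) Ry(pitch) Rx(roll)).
In Python, from rig import manip gives the robot as it stands.
- The arm moves only by the tool play_rows, never from a script. Its argument "moves" is a list of rows, each a list of 2 entries, a list of its own where there are three numbers: the shift along the tool's x, y, z in m, then the turn about the tool's z in degrees. In form: [[[tx, ty, tz], twist], ...]. A call has exactly 8 rows; each row is the pose to reach, as a shift and turn from the pose commanded when the call began, along the tool's axes at that moment; what a row does not reach only later rows make up. A row lasts 1/10 s, in which the tool goes at most 50 mm and 8.59 degrees, less where a joint would pass 70% of its speed; a pose out of reach is approached as far as the arm can. A call with a gripper value outside its range is refused whole. "jaw" is the finger opening in m, from 0 to 0.094, set as the call begins (left out, the last holds). The fingers move at their own pace and stop on an object; "squeeze" is the grip in N (left out, the last holds). Time passes only in rows, so rows that repeat a pose let the fingers close, or fill a call up. It gives the time, the measured TCP pose, the force and the opening at its end, in the units of the state.
- manip.read_state(): the state, without advancing time (a new reading comes with each control period).
- manip.grab_frame(name): name is "scene" or "top"; returns a dict with "image" (400x640x3 uint8, blue, green, red), "fov_y" (degrees; the focal length in pixels is half the picture's height over the tangent of half this angle, whatever the lens; pixels are square), "cx", "cy" (the principal point, pixels), "k1" (the pictures are not rectified: a ray, as slopes to the right and down, at radius r is drawn at 1 + k1 r^2 times it, then the intrinsics apply), "R" (3x3) and "t" (3): a world point X has camera coordinates R X + t. Camera axes: x right, y down, z forward; pixel columns grow to the right and rows downward; lengths in m; the calibration is good to about 2 mm. A picture is of the moment at which its call begins. There is no depth.
- manip.finish_job(): hands the job in, once; it reports no verdict.
Trained networks look in the newest picture that a camera, given by its name, has taken for a name from the list of things; names that differ only in an ending like _2 or _b are one class to them, and where a whole thing is asked for, a point or a joint stands for the part that bears it (a point fixed in the world has none). Each returns a list of dicts, best first, with "conf" (0 to 1); they miss things now and then, are a little off and sometimes report something else, mostly with a low value. They report only what shows in the picture. A call takes as long as a camera call.
- manip.masks_of(camera, target): "region" (400x640 bool, what is visible of it) and "pixel" ([column, row] in pixels, amid what is visible of it).
- manip.pinpoint(camera, target): "pixel" ([column, row] in pixels: a listed point, or the origin of a listed thing).
The state is a dict: "clock": time; "joints": joint angles; "joint_vel": joint speeds; "joint_torque": joint torques, N m; "tcp_pos": TCP position; "ee_rot": TCP orientation; "wrist_force": force on the tool from outside, world axes, zero at the start; "wrist_torque": the same for the moment, N m; "gripper_width": finger opening in m.
Only numpy, scipy, OpenCV 4.12 (cv2) and the standard library are available. Lean on these libraries where they do the work, as an engineer would, in place of code of your own. Each camera call takes 0.05 s, during which the arm holds its last target. There are 200 camera calls.

## Working session

There is one attempt and no reset: what is moved stays moved. The work goes in short steps, Python scripts to look and compute and a tool call to move; the robot and the scene stay as the last step left them, time stands still between calls to the robot, and variables do not carry over. Pictures are saved under pics/ and viewed, about 12 in all and at most 16, crops included, and the job is handed in when it is done.

Besides the shell and the picture viewer there is one more tool, called after "Request:" by a JSON object that holds its "method" and its "body". play_rows: Moves the arm, as the interface text tells. Its arguments: {"type":"object","properties":{"moves":{"type":"array","items":{"type":"array"}},"jaw":{"type":"number"},"squeeze":{"type":"number"}},"required":["moves"]}

```bash
ls; mkdir -p pics; cat > h.py <<'E'
import numpy as np, cv2, json
from rig import manip
from scipy.spatial.transform import Rotation as Ro
def K(f):
    h,w=f['image'].shape[:2]; fl=h/2/np.tan(np.radians(f['fov_y'])/2); return fl
def proj(f,X):
    c=np.atleast_2d(X)@np.array(f['R']).T+f['t']; s=c[:,:2]/c[:,2:]; r2=(s**2).sum(1,keepdims=True)
    return s*(1+f['k1']*r2)*K(f)+[f['cx'],f['cy']]
def onz(f,px,z):
    d=(np.array(px,float)-[f['cx'],f['cy']])/K(f); s=d.copy()
    for _ in range(30): s=d/(1+f['k1']*(s@s))
    R=np.array(f['R']); C=-R.T@f['t']; v=R.T@np.array([s[0],s[1],1]); return C+v*(z-C[2])/v[2]
def st():
    s=manip.read_state(); print({k:np.round(s[k],3).tolist() for k in ['clock','joints','tcp_pos','ee_rot','wrist_force','gripper_width']}); return s
E
python3 - <<'E'
from h import *
st()
for c in ['scene','top']:
    f=manip.grab_frame(c); cv2.imwrite(f'pics/{c}0.png',f['image']); print(c,f['fov_y'],f['k1'],-np.array(f['R']).T@f['t'],np.array(f['R'])[2])
    for n,z in [('slot_0',.036),('slot_1',.036),('slot_2',.036),('bay_0',.032),('bay_1',.032),('bay_2',.032),('slide_knob',.08),('stock_bin',0),('comb_rack',0),('bar_0',.05),('toggle_clamp',0),('hex_keys',0),('tape',0),('red_bottle',0),('gear_cover',0)]:
        for d in manip.pinpoint(c,n)[:3]:
            print(n,round(d['conf'],2),np.round(d['pixel'],1),np.round(onz(f,d['pixel'],z),4))
E
```

```text
pics
{'clock': 0.0, 'joints': [-71.825, 17.215, 87.181, -0.001, 75.668, -3.816], 'tcp_pos': [0.206, -0.51, 0.213], 'ee_rot': [-179.936, -0.003, 21.991], 'wrist_force': [-0.399, -0.18, 0.664], 'gripper_width': 0.094}
scene 50.70928444941694 -0.07082678871239427 [-0.1015296   0.89347037  0.89403058] [ 0.54166688 -0.513566   -0.66546747]
slot_0 0.73 [302.7 237.5] [0.5079 0.3998 0.036 ]
slot_0 0.71 [295.1 252.6] [0.4825 0.4503 0.036 ]
slot_0 0.61 [305.5 228.9] [0.5262 0.3725 0.036 ]
slot_1 0.73 [302.7 237.5] [0.5079 0.3998 0.036 ]
slot_1 0.71 [295.1 252.6] [0.4825 0.4503 0.036 ]
slot_1 0.61 [305.5 228.9] [0.5262 0.3725 0.036 ]
slot_2 0.73 [302.7 237.5] [0.5079 0.3998 0.036 ]
slot_2 0.71 [295.1 252.6] [0.4825 0.4503 0.036 ]
slot_2 0.61 [305.5 228.9] [0.5262 0.3725 0.036 ]
bay_0 0.83 [399.9 168.7] [ 0.5073 -0.0295  0.032 ]
bay_0 0.81 [411.9 162.6] [ 0.4988 -0.0833  0.032 ]
bay_0 0.58 [391.8 179.9] [0.4905 0.0338 0.032 ]
bay_1 0.83 [399.9 168.7] [ 0.5073 -0.0295  0.032 ]
bay_1 0.81 [411.9 162.6] [ 0.4988 -0.0833  0.032 ]
bay_1 0.58 [391.8 179.9] [0.4905 0.0338 0.032 ]
bay_2 0.83 [399.9 168.
[... 1824 characters left out ...]
81 0.0322 0.032 ]
bay_2 0.69 [398.3 220. ] [ 0.4995 -0.0181  0.032 ]
bay_2 0.63 [423.  212.4] [ 0.5236 -0.1003  0.032 ]
slide_knob 0.88 [399.8 190.1] [ 0.5926 -0.0164  0.08  ]
stock_bin 0.87 [266.2 220. ] [0.5054 0.4182 0.    ]
comb_rack 0.75 [401.7 218.1] [ 0.5071 -0.0358  0.    ]
comb_rack 0.41 [318.6 156.8] [0.718  0.2405 0.    ]
toggle_clamp 0.61 [383.2 219.3] [0.5038 0.0265 0.    ]
toggle_clamp 0.44 [316.7 152.5] [0.7329 0.2468 0.    ]
hex_keys 0.6 [350.  255.9] [0.3834 0.1397 0.    ]
tape 0.73 [318.  154.4] [0.7263 0.2424 0.    ]
red_bottle 0.55 [350.7 147.8] [0.748 0.131 0.   ]
red_bottle 0.32 [419.5 213.1] [ 0.5232 -0.0963  0.    ]
gear_cover 0.88 [206.4 226.8] [0.4842 0.62   0.    ]
```

```bash
python3 - <<'E'
import cv2
a=cv2.imread('pics/top0.png')[110:310,180:460]; cv2.imwrite('pics/top0c.png',cv2.resize(a,(800,571),interpolation=cv2.INTER_CUBIC))
a=cv2.imread('pics/scene0.png')[110:350,210:490]; cv2.imwrite('pics/scene0c.png',cv2.resize(a,(700,600),interpolation=cv2.INTER_CUBIC))
E
```

```text
(no output)
```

View pics/top0c.png

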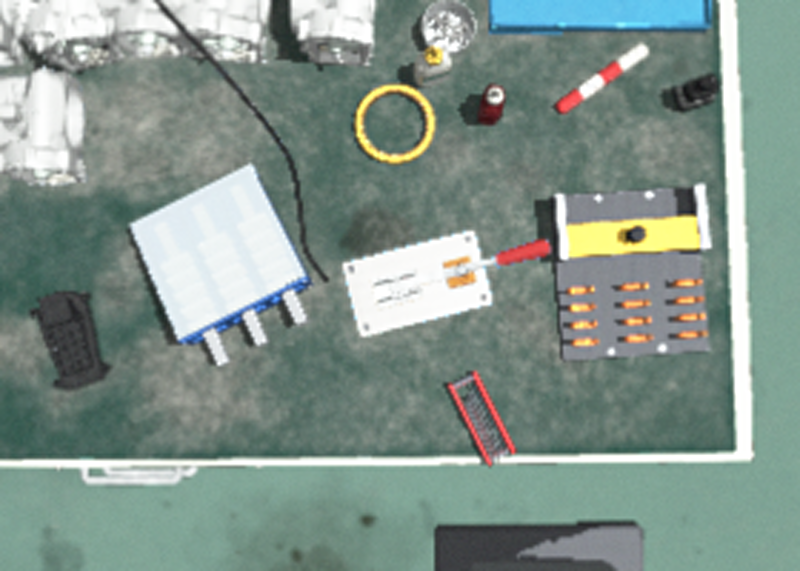

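View pics/scene0c.png

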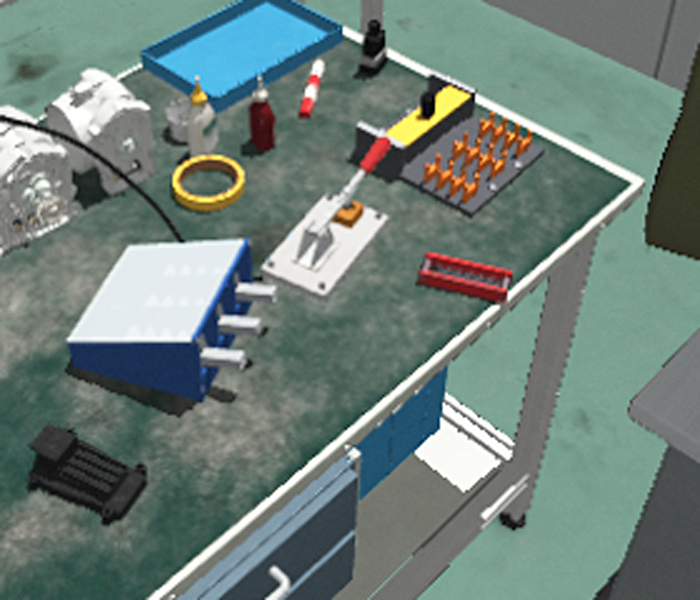

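```bash
cat > fit.py <<'E'
from h import *
from scipy.optimize import minimize
def box(x0,x1,y0,y1,z0,z1): return np.array([[x,y,z] for x in(x0,x1) for y in(y0,y1) for z in(z0,z1)])/1000
bin_=[np.array([[0,s*78,0] for s in(-1,1)]+[[0,s*78,102] for s in(-1,1)]+[[154,s*78,0] for s in(-1,1)]+[[154,s*78,46] for s in(-1,1)])/1000]
def rack(q): 
    b=[box(-50,144,-86,86,0,10)]+[box(65,140,s*80.5-5.5,s*80.5+5.5,0,54) for s in(-1,1)]+[box(64+q,100+q,-76,76,43,48),box(72+q,92+q,-10,10,48,80)]
    for y in(62,0,-62):
        for x in(-30,-10,10,30): b+=[box(x-3,x+3,y-14,y-10,0,38),box(x-3,x+3,y+10,y+14,0,38)]
    return b
S=4
def sil(f,parts,p):
    c,s=np.cos(p[2]),np.sin(p[2]); R=np.array([[c,-s,0],[s,c,0],[0,0,1]]); m=np.zeros((400*S,640*S),np.uint8)
    for P in parts:
        u=((proj(f,P@R.T+[p[0],p[1],0])+.5)*S-.5)
        cv2.fillConvexPoly(m,cv2.convexHull(np.round(u*16).astype(np.int32)),1,shift=4)
    return cv2.resize(m.astype(np.float32),(640,400),interpolation=cv2.INTER_AREA)
def fit(ms,parts,p0):
    def cost(v):
        e=0
        for f,m in ms:
            s=sil(f,parts,[v[0]/100,v[1]/100,v[2]/10]); e+=np.abs(s-m).sum()/m.sum()
        return e
    v0=np.array([p0[0]*100,p0[1]*100,p0[2]*10]); r=None
    for k in (1.,.3):
        r=minimize(cost,v0,method='Nelder-Mead',options=dict(initial_simplex=np.vstack([v0]+[v0+k*2*e for e in np.eye(3)]),xatol=.005,fatol=1e-4)); v0=r.x
    return np.array([r.x[0]/100,r.x[1]/100,r.x[2]/10]),r.fun
E
python3 - <<'E'
from fit import *
F={c:manip.grab_frame(c) for c in('scene','top')}
out={}
for n,parts,p0 in [('stock_bin',bin_,(.505,.418,.5)),('comb_rack',rack(8),(.51,-.03,.05))]:
    M=[]
    for c in F:
        d=manip.masks_of(c,n); r=d[0]['region'].astype(float)
        if n=='comb_rack':
            d2=manip.masks_of(c,'lock_slide'); print(c,'slide conf',[ (round(x['conf'],2),int(x['region'].sum())) for x in d2[:2]], 'rack px',r.sum())
            if d2 : r=np.maximum(r,d2[0]['region'])
        M.append((F[c],r))
        np.save(f'm_{n}_{c}.npy',r)
    for sel in (M,M[:1],M[1:]):
        p,e=fit(sel,parts,p0); print(n,np.round(p[:2],4),round(np.degrees(p[2]),2),round(e,3))
E
```

```text
stock_bin [0.5052 0.4118] 25.89 0.169
stock_bin [0.5052 0.4099] 26.52 0.128
stock_bin [0.5051 0.412 ] 26.03 0.037
scene slide conf [(0.67, 328)] rack px 413.0
top slide conf [(0.93, 457)] rack px 3019.0
comb_rack [ 0.5034 -0.0328] 4.3 3.337
comb_rack [ 0.6004 -0.1277] 41.15 2.784
comb_rack [ 0.5027 -0.0315] 3.41 0.036
```

```bash
python3 - <<'E'
from fit import *
F={c:manip.grab_frame(c) for c in('scene','top')}
parts=[]
for y in(62,0,-62):
    for x in(-30,-10,10,30): parts+=[box(x-3,x+3,y-14,y-10,10,38),box(x-3,x+3,y+10,y+14,10,38),box(x-3,x+3,y-14,y+14,10,25)]
M=[]
for c,f in F.items():
    hsv=cv2.cvtColor(f['image'],cv2.COLOR_BGR2HSV); im=f['image'].astype(float)
    m=((hsv[...,0]>=5)&(hsv[...,0]<=18)&(hsv[...,1]>110)&(hsv[...,2]>80)).astype(float)
    w=np.zeros_like(m); u=proj(f,np.array([[.503,-.0315,.02]]))[0].astype(int); w[u[1]-45:u[1]+45,u[0]-45:u[0]+45]=1
    # exclude the clamp: only near rack fins hull
    hull=sil(f,[box(-45,45,-82,82,0,45)],(.503,-.0315,.06)); m=m*(hull>.5); print(c,m.sum()); M.append((f,cv2.GaussianBlur(m,(0,0),1.)))
import fit as ft
o=ft.sil
ft.sil=lambda f,p,v: cv2.GaussianBlur(o(f,p,v),(0,0),1.)
for sel in (M,M[:1],M[1:]):
    p,e=fit(sel,parts,(.503,-.0315,.06)); print(np.round(p[:2],4),round(np.degrees(p[2]),2),round(e,3))
for c,f in F.items():
    for d in manip.pinpoint(c,'slide_knob')[:1]: print(c,np.round(onz(f,d['pixel'],.08),4))
    for d in manip.masks_of(c,'bar_0')[:3]: print(c,'bar',round(d['conf'],2),int(d['region'].sum()),np.round(onz(f,d['pixel'],.055),4))
E
```

```text
scene 476.0
top 176.0
[ 0.5028 -0.0313] 3.9 0.794
[ 0.501  -0.0292] 3.26 0.166
[ 0.5029 -0.0319] 3.89 0.583
scene [ 0.5742 -0.0185  0.08  ]
top [ 0.5999 -0.0275  0.08  ]
top bar 0.56 53 [0.4527 0.4531 0.055 ]
top bar 0.43 51 [0.4873 0.4031 0.055 ]
```

```bash
cat >> h.py <<'E'
RK=(.5025,-.031,3.6); BN=(.5052,.412,26.0)
def w(fr,x,y):
    c,s=np.cos(np.radians(fr[2])),np.sin(np.radians(fr[2])); return np.array([fr[0]+c*x-s*y,fr[1]+s*x+c*y])
def plan(xy,z,yaw,frm=None):
    "frm=(x,y,z,yaw) commanded pose assumed; else measured"
    if frm is None:
        s=manip.read_state(); frm=(*s['tcp_pos'],s['ee_rot'][2])
    R=Ro.from_euler('xyz',[180,0,frm[3]],degrees=True)
    d=R.inv().apply(np.array([*xy,z])-frm[:3]); t=-((yaw-frm[3]+180)%360-180)
    print('shift',np.round(d,4).tolist(),'twist',round(t,1)); return (*xy,z,yaw)
E
python3 - <<'E'
from h import *
p=plan(w(RK,.100,0),.2,93.6); print(p)
E
```

```text
shift [0.5492, -0.3016, 0.0134] twist -71.6
(np.float64(0.6023026728428271), np.float64(-0.02472094804706866), 0.2, 93.6)
```

Request:
{"method": "play_rows", "body": {"moves": [[[0.0343,-0.0189,0.0008],-8],[[0.0686,-0.0377,0.0017],-16],[[0.103,-0.0566,0.0025],-24],[[0.1373,-0.0754,0.0034],-32],[[0.1716,-0.0943,0.0042],-40],[[0.206,-0.1131,0.005],-48],[[0.2403,-0.132,0.0059],-56],[[0.2746,-0.1508,0.0067],-64]], "jaw": 0.094, "squeeze": 20}}

```text
clock: 3.1
tcp_pos: [0.4049, -0.2659, 0.2069]
ee_rot: [180.0, 0.0, 86.3]
wrist_force: [-0.1, -0.4, 0.1]
gripper_width: 0.0941
```

```bash
python3 - <<'E'
from h import *
st(); plan(w(RK,.100,0),.16,93.6)
E
```

```text
{'clock': 3.1, 'joints': [-37.631, 9.115, 97.964, 0.001, 72.9, -33.949], 'tcp_pos': [0.405, -0.266, 0.207], 'ee_rot': [179.982, 0.011, 86.319], 'wrist_force': [-0.058, -0.404, 0.051], 'gripper_width': 0.094}
shift [0.2534, 0.1815, 0.0469] twist -7.3
```

Request:
{"method": "play_rows", "body": {"moves": [[[0.04,0.03,0.007],-2],[[0.08,0.058,0.014],-4],[[0.12,0.086,0.02],-6],[[0.16,0.115,0.028],-7.6],[[0.2,0.143,0.035],-7.6],[[0.24,0.172,0.043],-7.6],[[0.2534,0.1815,0.0469],-7.6],[[0.2534,0.1815,0.0469],-7.6]]}}

```text
clock: 3.9
tcp_pos: [0.6032, -0.0256, 0.1587]
ee_rot: [-179.9, -0.0, 93.7]
wrist_force: [0.8, -0.3, 1.5]
gripper_width: 0.094
```

```bash
python3 - <<'E'
from h import *
st(); plan(w(RK,.100,0),.062,93.6)
E
```

```text
{'clock': 3.9, 'joints': [-5.908, 26.728, 81.487, 0.004, 71.875, -9.651], 'tcp_pos': [0.603, -0.026, 0.159], 'ee_rot': [-179.912, -0.019, 93.741], 'wrist_force': [0.806, -0.334, 1.51], 'gripper_width': 0.094}
shift [0.001, -0.0009, 0.0967] twist 0.1
```

Request:
{"method": "play_rows", "body": {"moves": [[[0,0,0.03],0],[[0,0,0.06],0],[[0,0,0.08],0],[[0,0,0.09],0],[[0,0,0.0955],0],[[0,0,0.0955],0],[[0,0,0.0955],0],[[0,0,0.0955],0]]}}

```text
clock: 4.7
tcp_pos: [0.6033, -0.0274, 0.0654]
ee_rot: [179.9, 0.0, 93.6]
wrist_force: [-0.4, 0.4, -0.2]
gripper_width: 0.094
```

Request:
{"method": "play_rows", "body": {"moves": [[[0,0,0],0],[[0,0,0],0],[[0,0,0],0],[[0,0,0],0],[[0,0,0],0],[[0,0,0],0],[[0,0,0],0],[[0,0,0],0]], "jaw": 0.0, "squeeze": 15}}

```text
clock: 5.5
tcp_pos: [0.6026, -0.0273, 0.0643]
ee_rot: [-180.0, -0.0, 93.6]
wrist_force: [-3.2, -0.2, 1.4]
gripper_width: 0.0335
```

```bash
python3 - <<'E'
from h import *
st(); plan(w(RK,.121,0),.062,93.6)
E
```

```text
{'clock': 5.5, 'joints': [-6.068, 32.763, 85.969, -0.004, 61.31, -9.653], 'tcp_pos': [0.603, -0.027, 0.064], 'ee_rot': [-179.958, -0.003, 93.587], 'wrist_force': [-3.215, -0.246, 1.449], 'gripper_width': 0.034}
shift [0.0026, 0.0209, 0.0023] twist -0.0
```

Request:
{"method": "play_rows", "body": {"moves": [[[0,0,0],0],[[0,0,0],0],[[0,0,0],0],[[0,0.004,0],0],[[0,0.009,0],0],[[0,0.014,0],0],[[0,0.018,0],0],[[0,0.02,0],0]]}}

```text
clock: 6.3
tcp_pos: [0.621, -0.0262, 0.0641]
ee_rot: [-179.6, -0.0, 93.6]
wrist_force: [-29.7, -2.7, 18.4]
gripper_width: 0.0197
```

Request:
{"method": "play_rows", "body": {"moves": [[[0,0.002,0],0],[[0,0.003,0],0],[[0,0.003,0],0],[[0,0.003,0],0],[[0,0.003,0],0],[[0,0.003,0],0],[[0,0.003,0],0],[[0,0.003,0],0]]}}

```text
clock: 7.1
tcp_pos: [0.6228, -0.0261, 0.0639]
ee_rot: [-179.5, -0.0, 93.6]
wrist_force: [-29.6, -3.0, 15.3]
gripper_width: 0.0231
```

```bash
python3 - <<'E'
from h import *
st()
for c in('top','scene'):
    f=manip.grab_frame(c)
    for d in manip.masks_of(c,'lock_slide')[:1]: 
        ys,xs=np.nonzero(d['region']); print(c,d['conf'],len(xs),np.round(onz(f,d['pixel'],.048),4))
E
```

```text
{'clock': 7.1, 'joints': [-5.737, 35.312, 81.867, -0.065, 63.332, -9.301], 'tcp_pos': [0.623, -0.026, 0.064], 'ee_rot': [-179.487, -0.025, 93.594], 'wrist_force': [-29.629, -2.983, 15.326], 'gripper_width': 0.023}
top 0.71 227 [0.6195 0.0134 0.048 ]
scene 0.57 278 [ 0.6235 -0.0226  0.048 ]
```

Request:
{"method": "play_rows", "body": {"moves": [[[0,-0.002,0],0],[[0,-0.002,0],0],[[0,-0.002,0],0],[[0,-0.002,-0.02],0],[[0,-0.002,-0.06],0],[[0,-0.002,-0.1],0],[[0,-0.002,-0.13],0],[[0,-0.002,-0.13],0]], "jaw": 0.05}}

```text
clock: 8.1
tcp_pos: [0.6257, -0.0259, 0.1993]
ee_rot: [179.5, 0.1, 93.6]
wrist_force: [-0.2, -0.7, 0.0]
gripper_width: 0.0501
```

```bash
python3 - <<'E'
from h import *
st(); plan(w(BN,-.024,-.05),.16,26)
f=manip.grab_frame('top')
for n in ('lock_slide','slide_knob'):
  for d in manip.pinpoint('top',n)[:1]+manip.masks_of('top',n)[:1]: 
    p=onz(f,d['pixel'],.08 if n!='lock_slide' else .048); print(n,d['conf'],np.round(p,4))
print(w(RK,.118,0))
E
```

```text
{'clock': 8.1, 'joints': [-5.727, 27.334, 75.081, 0.01, 77.122, -9.329], 'tcp_pos': [0.626, -0.026, 0.199], 'ee_rot': [179.541, 0.065, 93.599], 'wrist_force': [-0.219, -0.727, 0.03], 'gripper_width': 0.05}
shift [0.3892, -0.0959, 0.0393] twist 67.6Traceback (most recent call last):
  File "<stdin>", line 5, in <module>
ValueError: it knows: bar, bay, comb_rack, gear_cover, hex_keys, red_bottle, slide_knob, slot, stock_bin, tape, toggle_clamp
```

Request:
{"method": "play_rows", "body": {"moves": [[[0.048,-0.012,0],8.4],[[0.096,-0.024,0],16.8],[[0.144,-0.036,0],25.2],[[0.192,-0.048,0],33.6],[[0.24,-0.06,0.01],42],[[0.288,-0.072,0.02],50.4],[[0.336,-0.084,0.03],58.8],[[0.384,-0.095,0.04],67]], "jaw": 0.044}}

```text
clock: 8.95
tcp_pos: [0.5091, 0.3357, 0.1562]
ee_rot: [-180.0, 0.1, 28.0]
wrist_force: [0.8, -0.3, 0.4]
gripper_width: 0.0441
```

```bash
python3 - <<'E'
from h import *
st(); plan(w(BN,-.024,-.05),.11,26)
f=manip.grab_frame('top')
for d in manip.pinpoint('top','slide_knob')[:1]+manip.masks_of('top','slide_knob')[:1]: 
    print(d['conf'],np.round(onz(f,d['pixel'],.08),4))
print(w(RK,.118,0))
E
```

```text
{'clock': 8.95, 'joints': [29.956, 27.618, 80.527, 0.006, 71.942, 91.991], 'tcp_pos': [0.509, 0.336, 0.156], 'ee_rot': [-179.997, 0.088, 27.963], 'wrist_force': [0.809, -0.303, 0.442], 'gripper_width': 0.044}
shift [0.0066, -0.0201, 0.0462] twist 2.0
0.71 [ 0.6157 -0.0174  0.08  ]
0.61 [ 0.6189 -0.0185  0.08  ]
[ 0.62026715 -0.02359072]
```

Slide is back. Position above bar 2, checking with a picture.

Request:
{"method": "play_rows", "body": {"moves": [[[0.003,-0.01,0.01],1],[[0.0066,-0.0201,0.025],2],[[0.0066,-0.0201,0.0462],2],[[0.0066,-0.0201,0.0462],2],[[0.0066,-0.0201,0.0462],2],[[0.0066,-0.0201,0.0462],2],[[0.0066,-0.0201,0.0462],2],[[0.0066,-0.0201,0.0462],2]]}}

```text
clock: 9.9
tcp_pos: [0.5069, 0.3549, 0.1125]
ee_rot: [-180.0, -0.1, 26.3]
wrist_force: [-0.5, 0.5, 0.3]
gripper_width: 0.0439
```

```bash
python3 - <<'E'
from h import *
st(); plan(w(BN,-.024,-.05),.038,26)
f=manip.grab_frame('scene'); im=f['image'].copy()
g=manip.grab_frame('top')
ims=[]
for q in (f,g):
    im=cv2.resize(q['image'],None,fx=4,fy=4,interpolation=cv2.INTER_CUBIC)
    for y in(.05,0,-.05):
        a=[*w(BN,-.037,y),.0525+.007]; b=[*w(BN,0,y),.0445+.007]
        u=((proj(q,np.array([a,b]))+.5)*4-.5).astype(int); cv2.line(im,tuple(map(int,u[0])),tuple(map(int,u[1])),(0,0,255),1)
    c=u[0]; ims.append(im[c[1]-250:c[1]+150,c[0]-250:c[0]+150])
cv2.imwrite('pics/g1.png',np.hstack(ims))
E
```

```text
{'clock': 9.9, 'joints': [31.607, 31.177, 81.313, -0.001, 67.449, 95.302], 'tcp_pos': [0.507, 0.355, 0.113], 'ee_rot': [-179.995, -0.061, 26.305], 'wrist_force': [-0.487, 0.494, 0.313], 'gripper_width': 0.044}
shift [-0.0005, -0.0021, 0.0745] twist 0.3
```

View pics/g1.png

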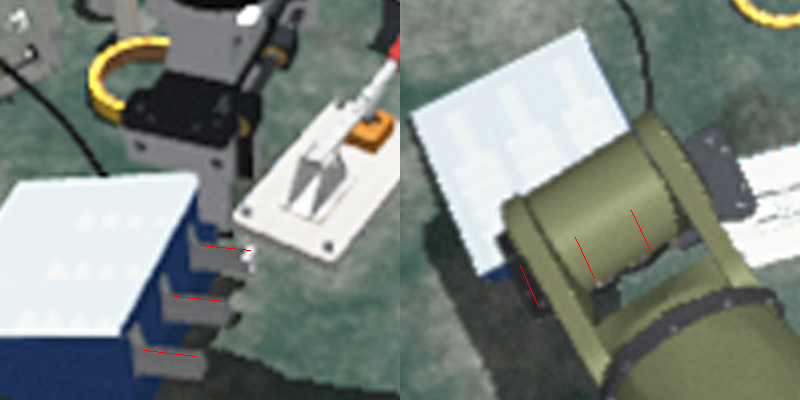

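Request:
{"method": "play_rows", "body": {"moves": [[[-0.002,-0.002,0.02],0.3],[[-0.002,-0.002,0.04],0.3],[[-0.002,-0.002,0.06],0.3],[[-0.002,-0.002,0.073],0.3],[[-0.002,-0.002,0.073],0.3],[[-0.002,-0.002,0.073],0.3],[[-0.002,-0.002,0.073],0.3],[[-0.002,-0.002,0.073],0.3]]}}

```text
clock: 10.8
tcp_pos: [0.5043, 0.3561, 0.0398]
ee_rot: [-180.0, -0.1, 26.0]
wrist_force: [-0.3, -0.5, 0.1]
gripper_width: 0.044
```

Request:
{"method": "play_rows", "body": {"moves": [[[0,0,0],0],[[0,0,0],0],[[0,0,0],0],[[0,0,0],0],[[0,0,0],0],[[0,0,0],0],[[0,0,0],0],[[0,0,0],0]], "jaw": 0.0, "squeeze": 8}}

```text
clock: 11.6
tcp_pos: [0.5039, 0.3559, 0.0388]
ee_rot: [-180.0, -0.0, 26.0]
wrist_force: [0.1, 1.6, 0.2]
gripper_width: 0.0136
```

Request:
{"method": "play_rows", "body": {"moves": [[[0.0005,0,-0.004],0],[[0.001,0,-0.008],0],[[0.0015,0,-0.012],0],[[0.002,0,-0.016],0],[[0.0025,0,-0.02],0],[[0.003,0,-0.024],0],[[0.003,0,-0.024],0],[[0.003,0,-0.024],0]], "squeeze": 6}}

```text
clock: 12.4
tcp_pos: [0.5066, 0.3572, 0.0629]
ee_rot: [-180.0, -0.0, 26.0]
wrist_force: [-0.7, -0.4, -0.2]
gripper_width: 0.0138
```

```bash
python3 - <<'E'
from h import *
st()
f=manip.grab_frame('scene')
im=cv2.resize(f['image'],None,fx=5,fy=5,interpolation=cv2.INTER_CUBIC)
u=(proj(f,np.array([[*w(BN,0,-.02),.05]]))[0]*5).astype(int); cv2.imwrite('pics/g2.png',im[u[1]-200:u[1]+200,u[0]-250:u[0]+250])
E
```

```text
{'clock': 12.4, 'joints': [31.797, 34.72, 82.996, 0.003, 62.274, 95.794], 'tcp_pos': [0.507, 0.357, 0.063], 'ee_rot': [-179.996, -0.009, 26.001], 'wrist_force': [-0.669, -0.425, -0.193], 'gripper_width': 0.014}
```

View pics/g2.png

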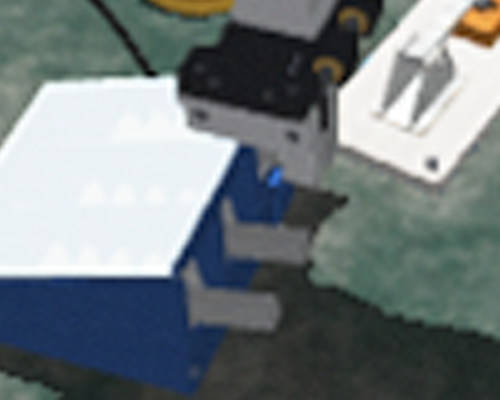

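Request:
{"method": "play_rows", "body": {"moves": [[[0,0,0],0],[[0,0,0],0],[[-0.006,0,-0.0022],0],[[-0.012,0,-0.0044],0],[[-0.018,0,-0.0066],0],[[-0.024,0,-0.0088],0],[[-0.03,0,-0.011],0],[[-0.036,0,-0.0132],0]], "squeeze": 60}}

```text
clock: 13.25
tcp_pos: [0.4738, 0.3411, 0.0763]
ee_rot: [-180.0, -0.0, 26.0]
wrist_force: [0.2, -0.0, -1.8]
gripper_width: 0.0133
```

```bash
python3 - <<'E'
from h import *
st()
f=manip.grab_frame('scene')
im=cv2.resize(f['image'],None,fx=5,fy=5,interpolation=cv2.INTER_CUBIC)
u=(proj(f,np.array([[*w(BN,-.02,-.02),.05]]))[0]*5).astype(int); cv2.imwrite('pics/g3.png',im[u[1]-200:u[1]+200,u[0]-250:u[0]+250])
E
```

```text
{'clock': 13.25, 'joints': [32.161, 29.648, 89.074, 0.002, 61.272, 96.157], 'tcp_pos': [0.474, 0.341, 0.076], 'ee_rot': [-179.998, -0.006, 26.003], 'wrist_force': [0.25, -0.017, -1.794], 'gripper_width': 0.013}
```

View pics/g3.png

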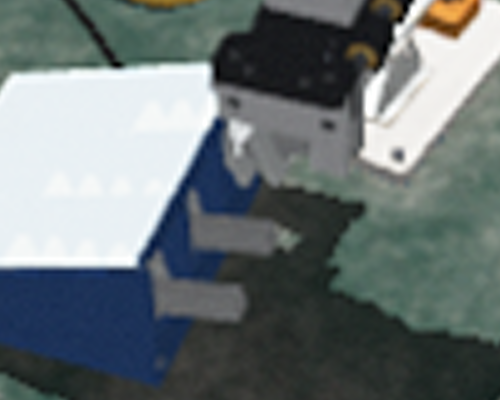

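Request:
{"method": "play_rows", "body": {"moves": [[[-0.01,0,-0.0036],0],[[-0.02,0,-0.0073],0],[[-0.03,0,-0.0109],0],[[-0.04,0,-0.0146],0],[[-0.05,0,-0.0182],0],[[-0.06,0,-0.0218],0],[[-0.07,0,-0.0255],0],[[-0.075,0,-0.0273],0]]}}

```text
clock: 14.1
tcp_pos: [0.4061, 0.3082, 0.1038]
ee_rot: [-180.0, -0.0, 26.0]
wrist_force: [0.3, 0.5, -1.4]
gripper_width: 0.0133
```

Request:
{"method": "play_rows", "body": {"moves": [[[-0.01,0,-0.0036],0],[[-0.02,0,-0.0073],0],[[-0.03,0,-0.0109],0],[[-0.04,0,-0.0146],0],[[-0.05,0,-0.0182],0],[[-0.055,0,-0.02],0],[[-0.055,0,-0.02],0],[[-0.055,0,-0.02],0]]}}

```text
clock: 14.9
tcp_pos: [0.3575, 0.2845, 0.1234]
ee_rot: [-180.0, -0.0, 26.0]
wrist_force: [-0.2, 0.8, -2.1]
gripper_width: 0.0134
```

```bash
python3 - <<'E'
from h import *
st()
f=manip.grab_frame('scene')
im=cv2.resize(f['image'],None,fx=4,fy=4,interpolation=cv2.INTER_CUBIC)
u=(proj(f,np.array([[*w(BN,-.06,-.02),.05]]))[0]*4).astype(int); cv2.imwrite('pics/g4.png',im[u[1]-220:u[1]+220,u[0]-300:u[0]+300])
E
```

```text
{'clock': 14.9, 'joints': [33.911, 11.248, 107.518, -0.002, 61.213, 97.908], 'tcp_pos': [0.358, 0.284, 0.123], 'ee_rot': [-179.999, -0.02, 26.004], 'wrist_force': [-0.207, 0.757, -2.073], 'gripper_width': 0.013}
```

View pics/g4.png

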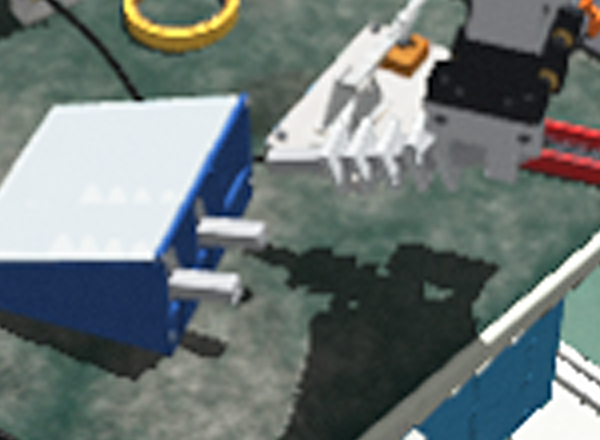

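```bash
python3 - <<'E'
from h import *
plan((.405,.21),.16,84)
plan((.405,.21),.045,84,(.405,.21,.16,84))
E
```

```text
shift [0.0099, 0.0877, -0.0367] twist -58.0
shift [0.0, -0.0, 0.115] twist 0
```

Request:
{"method": "play_rows", "body": {"moves": [[[0,0.01,-0.02],0],[[0.001,0.03,-0.036],-8.3],[[0.003,0.045,-0.036],-16.6],[[0.005,0.06,-0.036],-25],[[0.006,0.075,-0.036],-33],[[0.008,0.088,-0.036],-42],[[0.01,0.088,-0.036],-50],[[0.01,0.088,-0.036],-58]]}}

```text
clock: 15.75
tcp_pos: [0.4056, 0.2094, 0.1591]
ee_rot: [-180.0, 0.0, 84.3]
wrist_force: [-0.1, 0.1, -1.4]
gripper_width: 0.0136
```

Request:
{"method": "play_rows", "body": {"moves": [[[0,0,0.02],0],[[0,0,0.04],0],[[0,0,0.06],0],[[0,0,0.08],0],[[0,0,0.09],0],[[0,0,0.097],0],[[0,0,0.097],0],[[0,0,0.097],0]]}}

```text
clock: 16.55
tcp_pos: [0.4054, 0.2098, 0.0629]
ee_rot: [180.0, -0.0, 84.0]
wrist_force: [0.2, -0.8, -2.0]
gripper_width: 0.0136
```

```bash
python3 - <<'E'
from h import *
st()
f=manip.grab_frame('scene')
im=cv2.resize(f['image'],None,fx=4,fy=4,interpolation=cv2.INTER_CUBIC)
u=(proj(f,np.array([[.41,.3,.05]]))[0]*4).astype(int); cv2.imwrite('pics/g5.png',im[u[1]-220:u[1]+220,u[0]-300:u[0]+300])
E
```

```text
{'clock': 16.55, 'joints': [22.766, 16.71, 110.286, 0.001, 52.955, 28.764], 'tcp_pos': [0.405, 0.21, 0.063], 'ee_rot': [179.957, -0.024, 84.001], 'wrist_force': [0.173, -0.787, -2.033], 'gripper_width': 0.014}
```

View pics/g5.png

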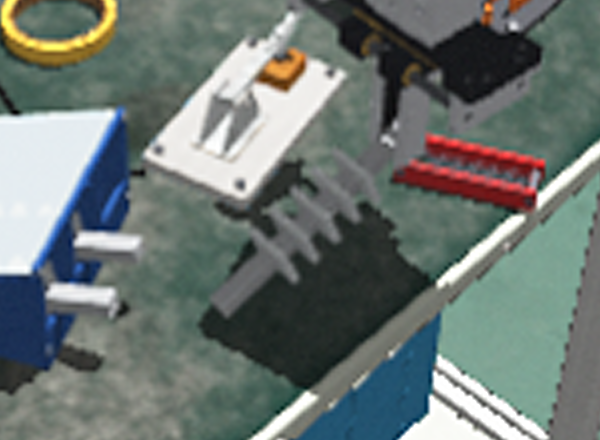

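Request:
{"method": "play_rows", "body": {"moves": [[[0,0,0.006],0],[[0,0,0.013],0],[[0,0,0.02],0],[[0,0,0.027],0],[[0,0,0.034],0],[[0,0,0.041],0],[[0,0,0.046],0],[[0,0,0.049],0]], "squeeze": 7}}

```text
clock: 17.4
tcp_pos: [0.4049, 0.2096, 0.0128]
ee_rot: [-180.0, 0.0, 84.0]
wrist_force: [-0.1, -0.4, -0.2]
gripper_width: 0.0139
```

Request:
{"method": "play_rows", "body": {"moves": [[[0,0,0],0],[[0,0,0],0],[[0,0,0],0],[[0,0,0],0],[[0,0,0],0],[[0,0,0],0],[[0,0,-0.005],0],[[0,0,-0.02],0]], "squeeze": 60}}

```text
clock: 18.2
tcp_pos: [0.4043, 0.2094, 0.0329]
ee_rot: [-179.9, 0.1, 84.0]
wrist_force: [-0.3, -0.3, -1.5]
gripper_width: 0.0135
```

```bash
python3 - <<'E'
from h import *
s=st(); plan(w(RK,-.079,-.062),.16,3.6)
f=manip.grab_frame('scene')
for d in manip.masks_of('scene','bar_0')[:3]: print(round(d['conf'],2),d['pixel'],d['region'].sum())
im=cv2.resize(f['image'],None,fx=4,fy=4,interpolation=cv2.INTER_CUBIC)
t=s['tcp_pos']; yw=np.radians(s['ee_rot'][2]); d=np.array([np.cos(yw),np.sin(yw),0]); b=np.array([*t[:2],t[2]+.011])
for L in np.array([-14,172])/1000: # top-centre of ends
    u=((proj(f,[b+d*L+[0,0,.007]])[0]+.5)*4).astype(int); cv2.circle(im,tuple(map(int,u)),4,(0,0,255),1)
u=(proj(f,np.array([[.41,.3,.03]]))[0]*4).astype(int); cv2.imwrite('pics/g6.png',im[u[1]-200:u[1]+200,u[0]-300:u[0]+300])
E
```

```text
{'clock': 18.2, 'joints': [22.767, 19.816, 111.234, -0.003, 49.077, 28.766], 'tcp_pos': [0.404, 0.209, 0.033], 'ee_rot': [-179.889, 0.063, 84.003], 'wrist_force': [-0.339, -0.31, -1.518], 'gripper_width': 0.013}
shift [-0.3031, 0.0552, -0.1271] twist 80.4
0.96 [354.9, 234.2] 597
0.59 [303.8, 238.9] 133
0.44 [295.8, 252.6] 146
```

View pics/g6.png

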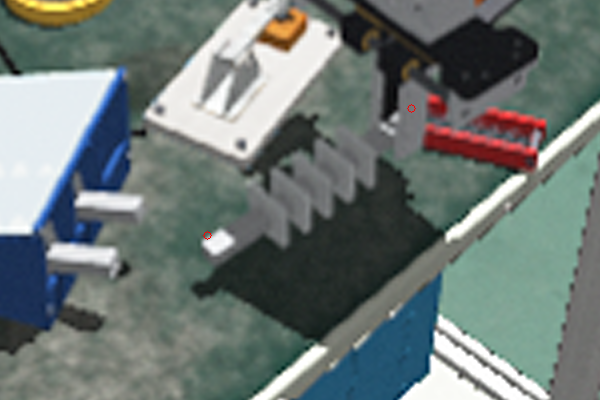

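```bash
cat > barfit.py <<'E'
from fit import *
bar=[box(-93,93,-7,7,-7,7)]+[box(x-3,x+3,-18,18,-18,18) for x in(-40,-20,0,20,40)]
def rend(f,b,R):
    m=np.zeros((400*S,640*S),np.uint8)
    for P in bar:
        u=((proj(f,P@R.T+b)+.5)*S-.5); cv2.fillConvexPoly(m,cv2.convexHull(np.round(u*16).astype(np.int32)),1,shift=4)
    return cv2.resize(m.astype(np.float32),(640,400),interpolation=cv2.INTER_AREA)
def barfit(cams=('scene',),tilt0=2.,n='bar_0'):
    "held bar: L = centre ahead of TCP along tool x, h = height of core above TCP at grip, tilt (deg, grip end up +)"
    s=manip.read_state(); t=np.array(s['tcp_pos']); yw=s['ee_rot'][2]; dx=Ro.from_euler('z',yw,degrees=True)
    F=[];
    for c in cams:
        f=manip.grab_frame(c); px=proj(f,[t+dx.apply([.08,0,.01])])[0]
        ds=manip.masks_of(c,n); ds=[d for d in ds if d['conf']>.3]
        if not ds: print(c,'none'); continue
        d=min(ds,key=lambda d:np.hypot(*(np.array(d['pixel'])-px))); 
        ex=sil(f,[(dx.apply(box(-40,19,-60,60,-30,200))+t)],(0,0,0)) # gripper zone excluded
        F.append((f,d['region'].astype(float),ex<.01)); print(c,round(d['conf'],2),d['region'].sum(),d['pixel'],px)
    def cost(v):
        L,h,ti,dy=v; R=dx*Ro.from_euler('y',ti*10,degrees=True); b=t+dx.apply([0,dy/100,h/100])+R.apply([L/100,0,0])
        return sum(np.abs(rend(f,b,R.as_matrix())-m)[k].sum()/m[k].sum() for f,m,k in F)
    best=None
    for v0 in ([7.9,1.1,tilt0/10,0],[7.4,1.1,tilt0/10,0]):
        v0=np.array(v0); r=minimize(cost,v0,method='Nelder-Mead',options=dict(initial_simplex=np.vstack([v0]+list(v0+np.diag([.8,.5,.3,.3]))),xatol=.01,fatol=1e-3))
        if best is None or r.fun<best.fun: best=r
    print('L %.1f h %.1f mm tilt %.1f dy %.1f'%tuple(best.x*[10,10,10,10]),'cost',round(best.fun,3))
E
python3 -c "
from barfit import *
barfit()"
```

```text
scene 0.88 630 [354.8, 235.7] [355.33000578 231.80862641]
L 80.7 h 9.3 mm tilt 2.0 dy 1.3 cost 0.135
```

Request:
{"method": "play_rows", "body": {"moves": [[[0,0,-0.05],0],[[-0.02,0.003,-0.1],3],[[-0.06,0.01,-0.125],11],[[-0.1,0.018,-0.125],19],[[-0.14,0.026,-0.125],27],[[-0.18,0.033,-0.125],35],[[-0.22,0.04,-0.125],43],[[-0.26,0.048,-0.125],51]]}}

```text
clock: 19.2
tcp_pos: [0.4251, -0.0556, 0.1578]
ee_rot: [-180.0, 0.0, 32.7]
wrist_force: [0.7, 0.1, -1.5]
gripper_width: 0.0135
```

```bash
python3 - <<'E'
from h import *
s=st(); plan(w(RK,-.080,-.062),.09,3.6)
E
```

```text
{'clock': 19.2, 'joints': [-12.342, 5.057, 109.52, 0.001, 65.457, 44.985], 'tcp_pos': [0.425, -0.056, 0.158], 'ee_rot': [-179.975, 0.024, 32.672], 'wrist_force': [0.708, 0.114, -1.46], 'gripper_width': 0.013}
shift [-0.0217, 0.0364, 0.0678] twist 29.1
```

Request:
{"method": "play_rows", "body": {"moves": [[[-0.006,0.01,0],8],[[-0.012,0.02,0],16],[[-0.018,0.03,0.01],24],[[-0.0217,0.0364,0.02],29.3],[[-0.0217,0.0364,0.04],29.3],[[-0.0217,0.0364,0.06],29.3],[[-0.0217,0.0364,0.0678],29.3],[[-0.0217,0.0364,0.0678],29.3]]}}

```text
clock: 20.0
tcp_pos: [0.4266, -0.0961, 0.0895]
ee_rot: [-180.0, 0.1, 3.7]
wrist_force: [-0.2, -0.6, -1.5]
gripper_width: 0.0134
```

```bash
python3 - <<'E'
from barfit import *
s=st(); barfit(('scene','top')); plan(w(RK,-.080,-.062),.03,3.6)
ims=[]
for c in('scene','top'):
    f=manip.grab_frame(c)
    im=cv2.resize(f['image'],None,fx=4,fy=4,interpolation=cv2.INTER_CUBIC)
    for y in(62,0,-62):
        for x in (-30,30):
            for dy in (-10,10):
                u=((proj(f,[[*w(RK,x/1000,(y+dy)/1000),.038]])[0]+.5)*4).astype(int); cv2.circle(im,tuple(map(int,u)),2,(255,0,255),-1)
    u=(proj(f,np.array([[*w(RK,0,-.02),.05]]))[0]*4).astype(int); ims.append(im[u[1]-200:u[1]+200,u[0]-200:u[0]+200])
cv2.imwrite('pics/g7.png',np.hstack(ims))
E
```

```text
{'clock': 20.0, 'joints': [-17.492, 11.989, 111.982, 0.0, 56.165, 68.802], 'tcp_pos': [0.427, -0.096, 0.09], 'ee_rot': [-179.95, 0.127, 3.707], 'wrist_force': [-0.214, -0.627, -1.472], 'gripper_width': 0.013}
scene 0.97 405 [411.2, 147.6] [413.84030029 144.06060016]
top 0.66 220 [424.2, 211.9] [425.45226781 216.55299142]
L 78.1 h 8.6 mm tilt 4.6 dy -3.0 cost 1.095
shift [-0.0012, 0.0015, 0.0613] twist 0.1
```

View pics/g7.png

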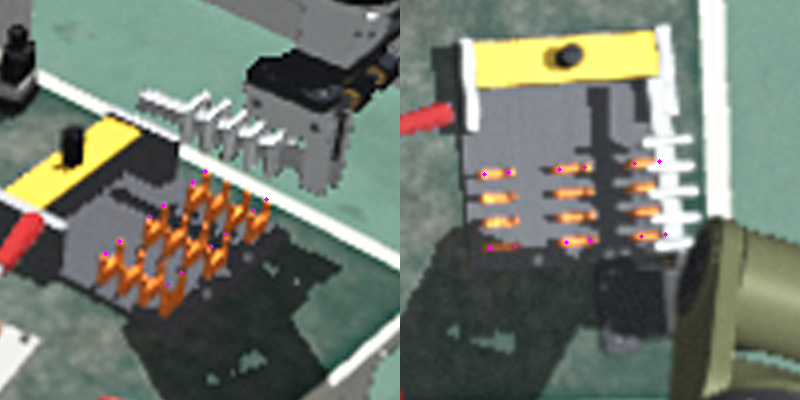

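```bash
cat > prof.py <<'E'
from barfit import *
def prof(L=.08,h=.010,tilt=2.,cams=('top','scene')):
    s=manip.read_state(); t=np.array(s['tcp_pos']); dx=Ro.from_euler('z',s['ee_rot'][2],degrees=True); R=dx*Ro.from_euler('y',tilt,degrees=True)
    b=t+[0,0,h]+R.apply([L,0,0]); xs=np.arange(-.06,.0601,.0005)
    for c in cams:
        f=manip.grab_frame(c); g=cv2.GaussianBlur(cv2.cvtColor(f['image'],cv2.COLOR_BGR2GRAY).astype(np.float32),(0,0),.5)
        for y in(-.012,.012):
            P=np.array([[x,y,.018] for x in xs]); u=proj(f,R.apply(P)+b).astype(np.float32)
            v=cv2.remap(g,u[:,0].reshape(1,-1),u[:,1].reshape(1,-1),cv2.INTER_LINEAR)[0]; v=v-cv2.GaussianBlur(v.reshape(1,-1),(0,0),20)[0]
            sc=[]
            for o in np.arange(-.01,.0101,.0005):
                k=sum(v[np.abs(xs-o-c0)<.003].mean() for c0 in(-.02,0,.02,.04))-sum(v[np.abs(xs-o-c0)<.003].mean() for c0 in(-.01,.01,.03))*4/3; sc.append(k)
            i=int(np.argmax(sc)); print(c,'y',y,'bar offset ahead mm',round(-10+i*.5,1),'score',round(float(sc[i]),1),round(float(np.std(v)),1))
E
python3 -c "
from prof import *
prof()"
```

```text
top y -0.012 bar offset ahead mm 0.0 score 500.9 44.3
top y 0.012 bar offset ahead mm 0.5 score 369.6 40.6
scene y -0.012 bar offset ahead mm -3.5 score 66.0 13.3
scene y 0.012 bar offset ahead mm -2.5 score 250.5 25.6
```

```bash
cat >> prof.py <<'E'
def lat(L=.08,h=.010,tilt=2.):
    s=manip.read_state(); t=np.array(s['tcp_pos']); dx=Ro.from_euler('z',s['ee_rot'][2],degrees=True); R=dx*Ro.from_euler('y',tilt,degrees=True)
    b=t+[0,0,h]+R.apply([L,0,0]); f=manip.grab_frame('top'); g=cv2.cvtColor(f['image'],cv2.COLOR_BGR2GRAY).astype(np.float32); ys=np.arange(-.04,.0401,.0005)
    for x,z,w_ in((0,.018,.018),(.02,.018,.018),(.04,.018,.018),(.055,.007,.007),(.07,.007,.007),(.08,.007,.007)):
        u=proj(f,R.apply(np.array([[x,y,z] for y in ys]))+b).astype(np.float32)
        v=cv2.remap(g,u[:,0].reshape(1,-1),u[:,1].reshape(1,-1),cv2.INTER_LINEAR)[0]
        sc=[v[np.abs(ys-o)<w_].mean()-v[(np.abs(ys-o)>w_)&(np.abs(ys-o)<w_+.012)].mean() for o in np.arange(-.01,.0101,.0005)]
        i=int(np.argmax(sc)); print('x',x,'lateral (left +) mm',-10+.5*i,'score',round(float(sc[i]),0))
E
python3 -c "
from prof import *
lat()"
```

```text
x 0 lateral (left +) mm 2.0 score 101.0
x 0.02 lateral (left +) mm 0.5 score 111.0
x 0.04 lateral (left +) mm 1.0 score 110.0
x 0.055 lateral (left +) mm 0.0 score 108.0
x 0.07 lateral (left +) mm -2.5 score 108.0
x 0.08 lateral (left +) mm -1.5 score 103.0
```

Request:
{"method": "play_rows", "body": {"moves": [[[-0.0008,0.0012,0.01],0.1],[[-0.0008,0.0012,0.025],0.1],[[-0.0008,0.0012,0.035],0.1],[[-0.0008,0.0012,0.042],0.1],[[-0.0008,0.0012,0.045],0.1],[[-0.0008,0.0012,0.048],0.1],[[-0.0008,0.0012,0.051],0.1],[[-0.0008,0.0012,0.054],0.1]]}}

```text
clock: 21.25
tcp_pos: [0.4266, -0.0976, 0.0365]
ee_rot: [180.0, -0.0, 3.6]
wrist_force: [0.7, 0.6, -2.2]
gripper_width: 0.0135
```

```bash
python3 -c "
from prof import *
st(); plan(w(RK,-.080,-.062),.022,3.6)"
```

```text
{'clock': 21.25, 'joints': [-17.678, 17.474, 113.931, 0.0, 48.563, 68.715], 'tcp_pos': [0.427, -0.098, 0.037], 'ee_rot': [179.988, -0.03, 3.607], 'wrist_force': [0.665, 0.564, -2.156], 'gripper_width': 0.014}
shift [-0.0001, 0.0003, 0.0145] twist 0.0
```

Request:
{"method": "play_rows", "body": {"moves": [[[0,0,0.003],0],[[0,0,0.006],0],[[0,0,0.009],0],[[0,0,0.011],0],[[0,0,0.013],0],[[0,0,0.0145],0],[[0,0,0.016],0],[[0,0,0.016],0]], "squeeze": 10}}

```text
clock: 22.05
tcp_pos: [0.4264, -0.0975, 0.0204]
ee_rot: [180.0, 0.0, 3.6]
wrist_force: [-2.1, -0.5, 2.9]
gripper_width: 0.014
```

```bash
python3 -c "
from prof import *
st(); plan(w(RK,-.080,-.062),.022,3.6)"
```

```text
{'clock': 22.05, 'joints': [-17.681, 19.316, 114.326, -0.004, 46.366, 68.718], 'tcp_pos': [0.426, -0.098, 0.02], 'ee_rot': [180.0, 0.009, 3.604], 'wrist_force': [-2.061, -0.55, 2.855], 'gripper_width': 0.014}
shift [0.0001, 0.0004, -0.0016] twist 0.0
```

Request:
{"method": "play_rows", "body": {"moves": [[[0,0,0],0],[[0,0,0],0],[[0,0,0],0],[[0,0,-0.02],0],[[0,0,-0.06],0],[[0,0,-0.1],0],[[0,0,-0.14],0],[[0,0,-0.16],0]], "jaw": 0.036}}

```text
clock: 22.85
tcp_pos: [0.4272, -0.0977, 0.1839]
ee_rot: [179.9, -0.2, 3.6]
wrist_force: [-0.6, 0.3, 0.0]
gripper_width: 0.0358
```

```bash
python3 -c "
from prof import *
st(); p=plan(w(BN,-.0258,0),.13,26)
f=manip.grab_frame('scene'); im=cv2.resize(f['image'],None,fx=4,fy=4,interpolation=cv2.INTER_CUBIC)
for d in manip.pinpoint('scene','bar')[:4]+manip.pinpoint('top','bar')[:4]: print(round(d['conf'],2),d['pixel'])
u=(proj(f,np.array([[.5,.15,.05]]))[0]*4).astype(int); im=im[u[1]-300:u[1]+300,u[0]-450:u[0]+350]; cv2.imwrite('pics/g8.png',im)"
```

```text
{'clock': 22.85, 'joints': [-17.678, 4.337, 106.541, 0.003, 68.875, 68.716], 'tcp_pos': [0.427, -0.098, 0.184], 'ee_rot': [179.913, -0.232, 3.606], 'wrist_force': [-0.561, 0.327, 0.032], 'gripper_width': 0.036}
shift [0.086, -0.494, 0.0539] twist -22.4
0.85 [412.7, 159.6]
0.46 [282.9, 234.7]
0.27 [396.1, 177.5]
0.81 [425.0, 215.5]
0.53 [422.4, 215.3]
```

View pics/g8.png

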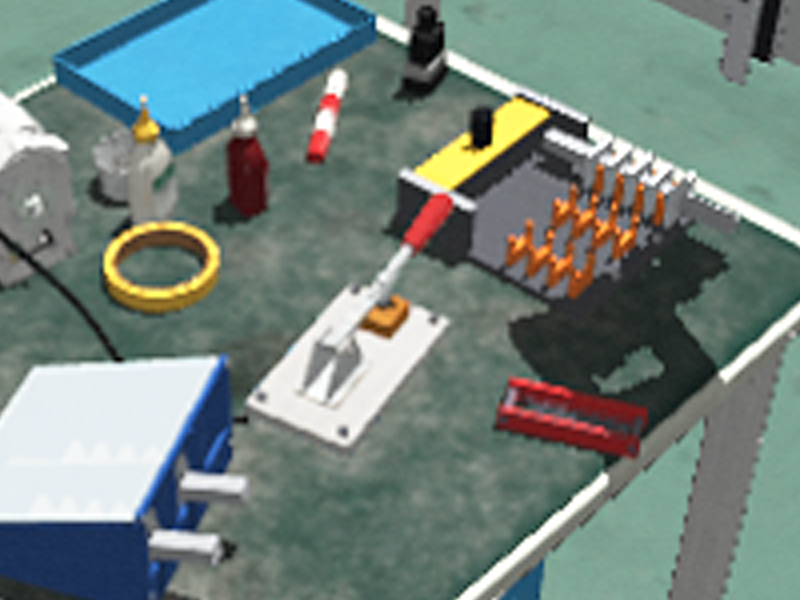

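Request:
{"method": "play_rows", "body": {"moves": [[[0.007,-0.045,0],-2],[[0.015,-0.092,0],-5],[[0.024,-0.14,0],-8],[[0.032,-0.187,0],-11],[[0.04,-0.234,0],-14],[[0.049,-0.281,0],-17],[[0.057,-0.328,0.01],-20],[[0.065,-0.375,0.02],-22.4]]}}

```text
clock: 23.8
tcp_pos: [0.4671, 0.2827, 0.1584]
ee_rot: [180.0, 0.1, 26.1]
wrist_force: [0.8, -0.6, 0.2]
gripper_width: 0.0363
```

Request:
{"method": "play_rows", "body": {"moves": [[[0.0165,-0.046,0.01],0],[[0.033,-0.091,0.02],0],[[0.0433,-0.119,0.034],0],[[0.0433,-0.119,0.034],0],[[0.0433,-0.119,0.034],0],[[0.0433,-0.119,0.034],0],[[0.0433,-0.119,0.034],0],[[0.0433,-0.119,0.034],0]]}}

```text
clock: 24.6
tcp_pos: [0.455, 0.4061, 0.127]
ee_rot: [-180.0, -0.0, 25.9]
wrist_force: [0.5, -0.9, 0.5]
gripper_width: 0.0363
```

```bash
python3 -c "
from prof import *
st(); p=plan(w(BN,-.0258,0),.0385,26)"
```

```text
{'clock': 24.6, 'joints': [38.309, 29.216, 82.249, -0.002, 68.493, 102.372], 'tcp_pos': [0.455, 0.406, 0.127], 'ee_rot': [-179.993, -0.04, 25.937], 'wrist_force': [0.495, -0.872, 0.467], 'gripper_width': 0.036}
shift [0.022, 0.0167, 0.0885] twist -0.1
```

Request:
{"method": "play_rows", "body": {"moves": [[[0.011,0.0085,0],0],[[0.022,0.0167,0.005],0],[[0.022,0.0167,0.02],0],[[0.022,0.0167,0.04],0],[[0.022,0.0167,0.06],0],[[0.022,0.0167,0.08],0],[[0.022,0.0167,0.0875],0],[[0.022,0.0167,0.0875],0]]}}

```text
clock: 25.4
tcp_pos: [0.4811, 0.4008, 0.0373]
ee_rot: [180.0, 0.2, 26.0]
wrist_force: [-0.5, -0.1, 0.7]
gripper_width: 0.0357
```

Request:
{"method": "play_rows", "body": {"moves": [[[0,0,0],0],[[0,0,0],0],[[0,0,0],0],[[0,0,0],0],[[0,0,0],0],[[0,0,0],0],[[0,0,0],0],[[0,0,0],0]], "jaw": 0.0, "squeeze": 8}}

```text
clock: 26.2
tcp_pos: [0.4818, 0.4015, 0.0394]
ee_rot: [-180.0, -0.0, 26.0]
wrist_force: [1.2, -2.2, 5.4]
gripper_width: 0.0146
```

```bash
python3 -c "
from prof import *
s=st(); p=plan(w(BN,-.0258,0),.0385,26)"
```

```text
{'clock': 26.2, 'joints': [36.457, 37.3, 82.306, -0.005, 60.356, 100.46], 'tcp_pos': [0.482, 0.401, 0.039], 'ee_rot': [-179.997, -0.039, 26.0], 'wrist_force': [1.185, -2.182, 5.41], 'gripper_width': 0.015}
shift [-0.0002, 0.0008, 0.0009] twist -0.0
```

Request:
{"method": "play_rows", "body": {"moves": [[[0.0005,0,-0.004],0],[[0.001,0,-0.008],0],[[0.0015,0,-0.012],0],[[0.002,0,-0.016],0],[[0.0025,0,-0.02],0],[[0.003,0,-0.024],0],[[0.003,0,-0.024],0],[[0.003,0,-0.024],0]], "squeeze": 6}}

```text
clock: 27.0
tcp_pos: [0.4843, 0.4027, 0.0631]
ee_rot: [-180.0, -0.0, 26.0]
wrist_force: [-0.4, -0.5, -0.8]
gripper_width: 0.0141
```

Request:
{"method": "play_rows", "body": {"moves": [[[0,0,0],0],[[0,0,0],0],[[-0.006,0,-0.0022],0],[[-0.012,0,-0.0044],0],[[-0.018,0,-0.0066],0],[[-0.024,0,-0.0088],0],[[-0.03,0,-0.011],0],[[-0.036,0,-0.0132],0]], "squeeze": 60}}

```text
clock: 27.8
tcp_pos: [0.4515, 0.3867, 0.0765]
ee_rot: [-180.0, -0.0, 26.0]
wrist_force: [-0.1, 0.8, -2.4]
gripper_width: 0.013
```

Request:
{"method": "play_rows", "body": {"moves": [[[-0.01,0,-0.0036],0],[[-0.02,0,-0.0073],0],[[-0.03,0,-0.0109],0],[[-0.04,0,-0.0146],0],[[-0.05,0,-0.0182],0],[[-0.06,0,-0.0218],0],[[-0.07,0,-0.0255],0],[[-0.075,0,-0.0273],0]]}}

```text
clock: 28.6
tcp_pos: [0.3838, 0.3537, 0.104]
ee_rot: [-180.0, -0.0, 26.0]
wrist_force: [0.1, -0.2, -2.0]
gripper_width: 0.0134
```

Request:
{"method": "play_rows", "body": {"moves": [[[-0.01,0,-0.0036],0],[[-0.02,0,-0.0073],0],[[-0.03,0,-0.0109],0],[[-0.04,0,-0.0146],0],[[-0.05,0,-0.0182],0],[[-0.055,0,-0.02],0],[[-0.055,0,-0.02],0],[[-0.055,0,-0.02],0]]}}

```text
clock: 29.4
tcp_pos: [0.3353, 0.33, 0.1236]
ee_rot: [-180.0, -0.0, 26.0]
wrist_force: [-0.4, 0.6, -2.1]
gripper_width: 0.0132
```

```bash
python3 -c "
from prof import *
s=st(); barfit(tilt0=20.); plan((.405,.21),.16,84)"
```

```text
{'clock': 29.4, 'joints': [40.089, 12.874, 105.476, -0.001, 61.628, 104.084], 'tcp_pos': [0.335, 0.33, 0.124], 'ee_rot': [-179.996, -0.022, 26.006], 'wrist_force': [-0.354, 0.6, -2.079], 'gripper_width': 0.013}
scene 0.59 617 [339.6, 233.5] [338.07365577 224.76367341]
L 78.1 h 7.3 mm tilt 20.9 dy 2.3 cost 0.198
shift [0.01, 0.1384, -0.0366] twist -58.0
```

Request:
{"method": "play_rows", "body": {"moves": [[[0,0.02,-0.02],0],[[0.001,0.045,-0.036],-7],[[0.003,0.07,-0.036],-15],[[0.005,0.09,-0.036],-23],[[0.006,0.11,-0.036],-31.5],[[0.008,0.13,-0.036],-40],[[0.01,0.138,-0.036],-48.5],[[0.01,0.138,-0.036],-57]]}}

```text
clock: 30.3
tcp_pos: [0.4054, 0.2094, 0.1593]
ee_rot: [-180.0, 0.0, 83.3]
wrist_force: [-0.0, 0.2, -2.1]
gripper_width: 0.0137
```

Request:
{"method": "play_rows", "body": {"moves": [[[0,0,0.02],-1],[[0,0,0.04],-1],[[0,0,0.06],-1],[[0,0,0.08],-1],[[0,0,0.09],-1],[[0,0,0.097],-1],[[0,0,0.097],-1],[[0,0,0.097],-1]]}}

```text
clock: 31.1
tcp_pos: [0.405, 0.2104, 0.0631]
ee_rot: [180.0, -0.0, 84.0]
wrist_force: [-0.7, 0.3, -1.2]
gripper_width: 0.0139
```

Request:
{"method": "play_rows", "body": {"moves": [[[0,0,0.006],0],[[0,0,0.013],0],[[0,0,0.02],0],[[0,0,0.027],0],[[0,0,0.034],0],[[0,0,0.041],0],[[0,0,0.046],0],[[0,0,0.049],0]], "squeeze": 7}}

```text
clock: 31.9
tcp_pos: [0.4044, 0.2102, 0.0129]
ee_rot: [-180.0, 0.0, 84.0]
wrist_force: [-0.4, -0.7, 0.2]
gripper_width: 0.0137
```

Request:
{"method": "play_rows", "body": {"moves": [[[0,0,0],0],[[0,0,0],0],[[0,0,0],0],[[0,0,0],0],[[0,0,0],0],[[0,0,0],0],[[0,0,-0.005],0],[[0,0,-0.02],0]], "squeeze": 60}}

```text
clock: 32.7
tcp_pos: [0.4039, 0.21, 0.0331]
ee_rot: [-179.9, 0.1, 84.0]
wrist_force: [0.5, 0.2, -1.3]
gripper_width: 0.0131
```

```bash
python3 -c "
from prof import *
s=st(); barfit(tilt0=2.); prof(cams=('scene',)); plan(w(RK,-.08,0),.15,3.6)"
```

```text
{'clock': 32.7, 'joints': [22.856, 19.791, 111.238, -0.002, 49.099, 28.855], 'tcp_pos': [0.404, 0.21, 0.033], 'ee_rot': [-179.888, 0.063, 84.002], 'wrist_force': [0.549, 0.157, -1.345], 'gripper_width': 0.013}
scene 0.68 621 [356.7, 235.0] [355.83138448 232.5859975 ]
L 77.8 h 9.6 mm tilt 2.6 dy -0.1 cost 0.192
scene y -0.012 bar offset ahead mm 1.0 score 167.7 17.0
scene y 0.012 bar offset ahead mm 3.0 score 71.6 10.3
shift [-0.2433, 0.0433, -0.1158] twist 80.4
```

Request:
{"method": "play_rows", "body": {"moves": [[[0,0,-0.05],0],[[-0.02,0.003,-0.1],3],[[-0.05,0.009,-0.12],11],[[-0.09,0.016,-0.12],19],[[-0.13,0.023,-0.12],27],[[-0.17,0.03,-0.12],35],[[-0.21,0.037,-0.12],43],[[-0.242,0.043,-0.12],51]]}}

```text
clock: 33.65
tcp_pos: [0.4217, -0.0368, 0.1531]
ee_rot: [-180.0, 0.0, 32.6]
wrist_force: [-0.2, 1.0, -0.8]
gripper_width: 0.0137
```

Request:
{"method": "play_rows", "body": {"moves": [[[0,0,0],8],[[0,0,0],16],[[0,0,0.01],24],[[0,0,0.02],29.4],[[0,0,0.04],29.4],[[0,0,0.055],29.4],[[0,0,0.06],29.4],[[0,0,0.06],29.4]]}}

```text
clock: 34.45
tcp_pos: [0.4217, -0.0348, 0.0929]
ee_rot: [-180.0, 0.1, 3.6]
wrist_force: [0.0, -0.1, -2.3]
gripper_width: 0.0133
```

```bash
python3 -c "
from prof import *
s=st(); prof(L=.078); lat(L=.078); plan(w(RK,-.079,0),.0365,3.6)"
```

```text
{'clock': 34.45, 'joints': [-9.684, 9.95, 113.94, 0.002, 56.201, 76.714], 'tcp_pos': [0.422, -0.035, 0.093], 'ee_rot': [-179.977, 0.089, 3.601], 'wrist_force': [0.009, -0.13, -2.306], 'gripper_width': 0.013}
top y -0.012 bar offset ahead mm 1.0 score 405.5 37.1
top y 0.012 bar offset ahead mm 1.5 score 291.5 33.8
scene y -0.012 bar offset ahead mm -2.5 score 97.9 17.8
scene y 0.012 bar offset ahead mm -1.5 score 270.1 30.4
x 0 lateral (left +) mm 0.5 score 133.0
x 0.02 lateral (left +) mm 0.5 score 123.0
x 0.04 lateral (left +) mm -0.5 score 124.0
x 0.055 lateral (left +) mm -1.0 score 103.0
x 0.07 lateral (left +) mm 0.0 score 98.0
x 0.08 lateral (left +) mm -0.5 score 102.0
shift [0.0012, 0.0011, 0.0576] twist 0.0
```

Request:
{"method": "play_rows", "body": {"moves": [[[0.0012,0.001,0.01],0],[[0.0012,0.001,0.025],0],[[0.0012,0.001,0.038],0],[[0.0012,0.001,0.046],0],[[0.0012,0.001,0.049],0],[[0.0012,0.001,0.052],0],[[0.0012,0.001,0.055],0],[[0.0012,0.001,0.057],0]]}}

```text
clock: 35.4
tcp_pos: [0.4235, -0.0358, 0.0366]
ee_rot: [180.0, -0.0, 3.6]
wrist_force: [-0.3, 0.3, -1.5]
gripper_width: 0.0138
```

Request:
{"method": "play_rows", "body": {"moves": [[[0,0,0.003],0],[[0,0,0.006],0],[[0,0,0.009],0],[[0,0,0.011],0],[[0,0,0.013],0],[[0,0,0.0145],0],[[0,0,0.016],0],[[0,0,0.016],0]], "squeeze": 10}}

```text
clock: 36.2
tcp_pos: [0.4233, -0.0358, 0.0204]
ee_rot: [-180.0, 0.0, 3.6]
wrist_force: [-4.0, 0.6, 2.3]
gripper_width: 0.0139
```

Request:
{"method": "play_rows", "body": {"moves": [[[0,0,0],0],[[0,0,0],0],[[0,0,0],0],[[0,0,-0.02],0],[[0,0,-0.06],0],[[0,0,-0.1],0],[[0,0,-0.14],0],[[0,0,-0.15],0]], "jaw": 0.036}}

```text
clock: 37.0
tcp_pos: [0.4248, -0.036, 0.1744]
ee_rot: [179.9, -0.4, 3.6]
wrist_force: [-0.1, 0.1, -0.5]
gripper_width: 0.0363
```

```bash
python3 -c "
from prof import *
st(); p=plan(w(BN,-.0258,.05),.13,26)
f=manip.grab_frame('scene'); im=cv2.resize(f['image'],None,fx=4,fy=4,interpolation=cv2.INTER_CUBIC)
u=(proj(f,np.array([[.5,.15,.05]]))[0]*4).astype(int); im=im[u[1]-300:u[1]+300,u[0]-450:u[0]+350]; cv2.imwrite('pics/g9.png',im)"
```

```text
{'clock': 37.0, 'joints': [-9.772, 3.316, 108.982, 0.001, 67.342, 76.618], 'tcp_pos': [0.425, -0.036, 0.174], 'ee_rot': [179.918, -0.35, 3.61], 'wrist_force': [-0.098, 0.059, -0.514], 'gripper_width': 0.036}
shift [0.0656, -0.4785, 0.0444] twist -22.4
```

View pics/g9.png

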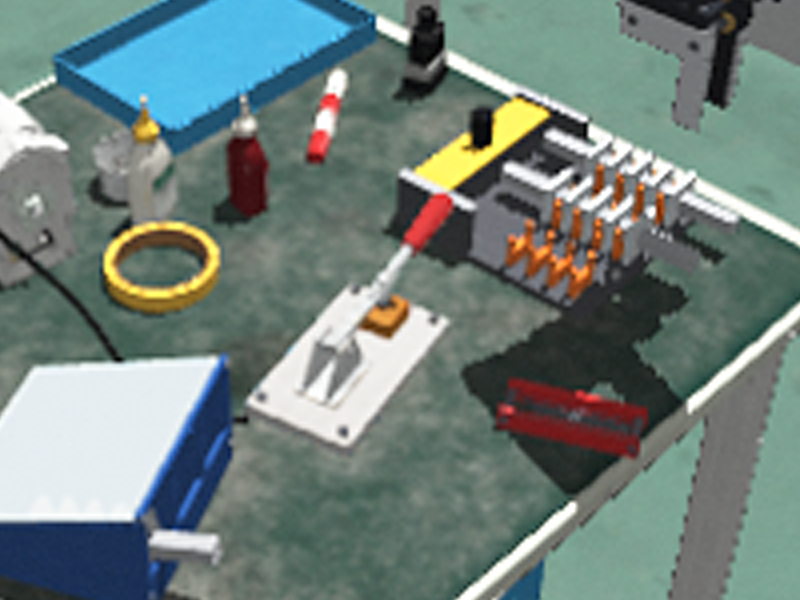

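Request:
{"method": "play_rows", "body": {"moves": [[[0.007,-0.048,0],-2],[[0.013,-0.096,0],-5],[[0.02,-0.144,0],-8],[[0.026,-0.192,0],-11],[[0.033,-0.24,0],-14],[[0.039,-0.288,0],-17],[[0.046,-0.336,0.01],-20],[[0.053,-0.384,0.02],-22.4]]}}

```text
clock: 37.85
tcp_pos: [0.4515, 0.3527, 0.1486]
ee_rot: [180.0, 0.1, 26.1]
wrist_force: [1.6, -0.4, 1.0]
gripper_width: 0.0359
```

```bash
python3 -c "
from prof import *
st(); p=plan(w(BN,-.0258,.05),.13,26)"
```

```text
{'clock': 37.85, 'joints': [34.332, 23.508, 87.55, -0.002, 69.019, 98.199], 'tcp_pos': [0.452, 0.353, 0.149], 'ee_rot': [179.987, 0.075, 26.134], 'wrist_force': [1.621, -0.378, 1.047], 'gripper_width': 0.036}
shift [0.0486, -0.0797, 0.0186] twist 0.1
```

Request:
{"method": "play_rows", "body": {"moves": [[[0.022,-0.036,0],0],[[0.044,-0.072,0],0],[[0.0486,-0.0797,0.0186],0],[[0.0486,-0.0797,0.0186],0],[[0.0486,-0.0797,0.0186],0],[[0.0486,-0.0797,0.0186],0],[[0.0486,-0.0797,0.0186],0],[[0.0486,-0.0797,0.0186],0]]}}

```text
clock: 38.65
tcp_pos: [0.4612, 0.4433, 0.1327]
ee_rot: [-180.0, -0.1, 26.0]
wrist_force: [0.2, -0.1, 0.7]
gripper_width: 0.0359
```

```bash
python3 -c "
from prof import *
st(); p=plan(w(BN,-.0258,.05),.0385,26)"
```

```text
{'clock': 38.65, 'joints': [40.586, 32.542, 76.339, 0.0, 71.064, 104.624], 'tcp_pos': [0.461, 0.443, 0.133], 'ee_rot': [-179.986, -0.054, 25.962], 'wrist_force': [0.203, -0.127, 0.691], 'gripper_width': 0.036}
shift [0.0, -0.0026, 0.0942] twist -0.0
```

Request:
{"method": "play_rows", "body": {"moves": [[[-0.001,-0.002,0.01],0],[[-0.001,-0.002,0.03],0],[[-0.001,-0.002,0.05],0],[[-0.001,-0.002,0.07],0],[[-0.001,-0.002,0.085],0],[[-0.001,-0.002,0.092],0],[[-0.001,-0.002,0.092],0],[[-0.001,-0.002,0.092],0]]}}

```text
clock: 39.45
tcp_pos: [0.4594, 0.4453, 0.0406]
ee_rot: [-180.0, -0.1, 26.0]
wrist_force: [0.4, 0.4, 0.2]
gripper_width: 0.0357
```

Request:
{"method": "play_rows", "body": {"moves": [[[0,0,0],0],[[0,0,0],0],[[0,0,0],0],[[0,0,0],0],[[0,0,0],0],[[0,0,0],0],[[0,0,0],0],[[0,0,0],0]], "jaw": 0.0, "squeeze": 8}}

```text
clock: 40.25
tcp_pos: [0.4592, 0.4452, 0.0401]
ee_rot: [-180.0, -0.0, 26.0]
wrist_force: [-0.0, 0.3, 4.6]
gripper_width: 0.0138
```

```bash
python3 -c "
from prof import *
st(); p=plan(w(BN,-.0258,.05),.0385,26)"
```

```text
{'clock': 40.25, 'joints': [40.833, 38.635, 79.917, 0.004, 61.423, 104.826], 'tcp_pos': [0.459, 0.445, 0.04], 'ee_rot': [-179.991, -0.023, 26.005], 'wrist_force': [-0.045, 0.282, 4.58], 'gripper_width': 0.014}
shift [0.001, 0.0, 0.0016] twist 0.0
```

Request:
{"method": "play_rows", "body": {"moves": [[[0.0005,0,-0.004],0],[[0.001,0,-0.008],0],[[0.0015,0,-0.012],0],[[0.002,0,-0.016],0],[[0.0025,0,-0.02],0],[[0.003,0,-0.0235],0],[[0.003,0,-0.0235],0],[[0.003,0,-0.0235],0]], "squeeze": 6}}

```text
clock: 41.05
tcp_pos: [0.4617, 0.4464, 0.0635]
ee_rot: [-180.0, -0.0, 26.0]
wrist_force: [-0.7, -0.5, -0.0]
gripper_width: 0.0136
```

Request:
{"method": "play_rows", "body": {"moves": [[[0,0,0],0],[[0,0,0],0],[[-0.006,0,-0.0022],0],[[-0.012,0,-0.0044],0],[[-0.018,0,-0.0066],0],[[-0.024,0,-0.0088],0],[[-0.03,0,-0.011],0],[[-0.036,0,-0.0132],0]], "squeeze": 60}}

```text
clock: 41.85
tcp_pos: [0.4289, 0.4304, 0.0769]
ee_rot: [-180.0, -0.0, 26.0]
wrist_force: [-0.3, -0.1, -2.4]
gripper_width: 0.0137
```

Request:
{"method": "play_rows", "body": {"moves": [[[-0.01,0,-0.0036],0],[[-0.02,0,-0.0073],0],[[-0.03,0,-0.0109],0],[[-0.04,0,-0.0146],0],[[-0.05,0,-0.0182],0],[[-0.06,0,-0.0218],0],[[-0.07,0,-0.0255],0],[[-0.075,0,-0.0273],0]]}}

```text
clock: 42.65
tcp_pos: [0.3612, 0.3974, 0.1044]
ee_rot: [-180.0, -0.0, 26.0]
wrist_force: [0.7, 0.4, -1.6]
gripper_width: 0.0133
```

Request:
{"method": "play_rows", "body": {"moves": [[[-0.01,0,-0.0036],0],[[-0.02,0,-0.0073],0],[[-0.03,0,-0.0109],0],[[-0.04,0,-0.0146],0],[[-0.05,0,-0.0182],0],[[-0.055,0,-0.02],0],[[-0.055,0,-0.02],0],[[-0.055,0,-0.02],0]]}}

```text
clock: 43.45
tcp_pos: [0.3127, 0.3737, 0.124]
ee_rot: [-180.0, -0.0, 26.0]
wrist_force: [0.7, -0.1, -1.6]
gripper_width: 0.0136
```

```bash
python3 -c "
from prof import *
s=st(); barfit(tilt0=20.); plan((.405,.21),.16,84)"
```

```text
{'clock': 43.45, 'joints': [45.774, 14.865, 102.887, -0.001, 62.228, 109.769], 'tcp_pos': [0.313, 0.374, 0.124], 'ee_rot': [-179.994, -0.019, 26.006], 'wrist_force': [0.707, -0.083, -1.602], 'gripper_width': 0.014}
scene 0.6 594 [328.1, 249.4] [332.19501838 238.69146526]
L 78.3 h 9.1 mm tilt 19.8 dy 2.6 cost 0.268
shift [0.0112, 0.1875, -0.0362] twist -58.0
```

Request:
{"method": "play_rows", "body": {"moves": [[[0,0.03,-0.02],0],[[0.001,0.06,-0.036],-7],[[0.003,0.09,-0.036],-15],[[0.005,0.12,-0.036],-23],[[0.007,0.15,-0.036],-31.5],[[0.009,0.175,-0.036],-40],[[0.011,0.187,-0.036],-48.5],[[0.011,0.187,-0.036],-57]]}}

```text
clock: 44.35
tcp_pos: [0.4054, 0.2091, 0.1598]
ee_rot: [180.0, 0.0, 83.2]
wrist_force: [-0.2, 0.5, -2.0]
gripper_width: 0.0137
```

Request:
{"method": "play_rows", "body": {"moves": [[[0,0,0.02],-1],[[0,0,0.04],-1],[[0,0,0.06],-1],[[0,0,0.08],-1],[[0,0,0.09],-1],[[0,0,0.097],-1],[[0,0,0.097],-1],[[0,0,0.097],-1]]}}

```text
clock: 45.15
tcp_pos: [0.4048, 0.2105, 0.0635]
ee_rot: [180.0, -0.0, 84.0]
wrist_force: [0.9, -0.3, -2.0]
gripper_width: 0.0136
```

Request:
{"method": "play_rows", "body": {"moves": [[[0,0,0.006],0],[[0,0,0.013],0],[[0,0,0.02],0],[[0,0,0.027],0],[[0,0,0.034],0],[[0,0,0.041],0],[[0,0,0.046],0],[[0,0,0.049],0]], "squeeze": 7}}

```text
clock: 45.95
tcp_pos: [0.4043, 0.2103, 0.0134]
ee_rot: [-180.0, 0.0, 84.0]
wrist_force: [0.5, -1.3, -0.2]
gripper_width: 0.0141
```

Request:
{"method": "play_rows", "body": {"moves": [[[0,0,0],0],[[0,0,0],0],[[0,0,0],0],[[0,0,0],0],[[0,0,0],0],[[0,0,0],0],[[0,0,-0.005],0],[[0,0,-0.02],0]], "squeeze": 60}}

```text
clock: 46.75
tcp_pos: [0.4038, 0.2101, 0.0335]
ee_rot: [-179.9, 0.1, 84.0]
wrist_force: [0.1, -0.2, -0.5]
gripper_width: 0.0134
```

```bash
python3 -c "
from prof import *
s=st(); barfit(tilt0=2.); prof(cams=('scene',)); plan(w(RK,-.08,.062),.15,3.6)"
```

```text
{'clock': 46.75, 'joints': [22.872, 19.734, 111.243, -0.001, 49.15, 28.874], 'tcp_pos': [0.404, 0.21, 0.034], 'ee_rot': [-179.888, 0.062, 83.999], 'wrist_force': [0.102, -0.236, -0.469], 'gripper_width': 0.013}
scene 0.93 582 [351.1, 234.6] [355.85806196 232.52220775]
L 80.4 h 10.8 mm tilt 3.2 dy 0.5 cost 0.173
scene y -0.012 bar offset ahead mm 2.0 score 156.3 16.3
scene y 0.012 bar offset ahead mm 4.5 score 70.2 9.7
shift [-0.1822, 0.0331, -0.1155] twist 80.4
```

Request:
{"method": "play_rows", "body": {"moves": [[[0,0,-0.05],0],[[-0.02,0.003,-0.1],3],[[-0.045,0.008,-0.12],11],[[-0.07,0.013,-0.12],19],[[-0.1,0.018,-0.12],27],[[-0.13,0.023,-0.12],35],[[-0.16,0.029,-0.12],43],[[-0.182,0.033,-0.12],51]]}}

```text
clock: 47.7
tcp_pos: [0.4181, 0.0244, 0.1534]
ee_rot: [-180.0, 0.0, 32.6]
wrist_force: [1.0, 0.3, -1.8]
gripper_width: 0.0134
```

Request:
{"method": "play_rows", "body": {"moves": [[[0,0,0],8],[[0,0,0],16],[[0,0,0.01],24],[[0,0,0.02],29.4],[[0,0,0.04],29.4],[[0,0,0.055],29.4],[[0,0,0.06],29.4],[[0,0,0.06],29.4]]}}

```text
clock: 48.5
tcp_pos: [0.4179, 0.0259, 0.0933]
ee_rot: [-180.0, 0.1, 3.6]
wrist_force: [-0.3, -0.4, -2.1]
gripper_width: 0.0135
```

```bash
python3 -c "
from prof import *
s=st(); prof(L=.080); lat(L=.080); plan(w(RK,-.080,.062),.0365,3.6)"
```

```text
{'clock': 48.5, 'joints': [-1.466, 9.37, 114.573, 0.002, 56.147, 84.929], 'tcp_pos': [0.418, 0.026, 0.093], 'ee_rot': [-179.99, 0.09, 3.604], 'wrist_force': [-0.27, -0.444, -2.083], 'gripper_width': 0.013}
top y -0.012 bar offset ahead mm 0.5 score 407.4 35.3
top y 0.012 bar offset ahead mm 1.5 score 281.8 30.3
scene y -0.012 bar offset ahead mm -2.5 score 122.0 24.4
scene y 0.012 bar offset ahead mm -1.5 score 281.2 29.9
x 0 lateral (left +) mm 0.0 score 139.0
x 0.02 lateral (left +) mm -0.5 score 128.0
x 0.04 lateral (left +) mm -1.0 score 121.0
x 0.055 lateral (left +) mm 0.0 score 100.0
x 0.07 lateral (left +) mm -1.0 score 102.0
x 0.08 lateral (left +) mm -0.5 score 100.0
shift [0.0002, 0.0001, 0.058] twist 0.0
```

Request:
{"method": "play_rows", "body": {"moves": [[[-0.0008,0,0.01],0],[[-0.0008,0,0.025],0],[[-0.0008,0,0.038],0],[[-0.0008,0,0.046],0],[[-0.0008,0,0.049],0],[[-0.0008,0,0.052],0],[[-0.0008,0,0.055],0],[[-0.0008,0,0.057],0]]}}

```text
clock: 49.45
tcp_pos: [0.4176, 0.0259, 0.037]
ee_rot: [180.0, -0.0, 3.6]
wrist_force: [-0.2, -0.8, -2.7]
gripper_width: 0.0132
```

Request:
{"method": "play_rows", "body": {"moves": [[[0,0,0.003],0],[[0,0,0.006],0],[[0,0,0.009],0],[[0,0,0.011],0],[[0,0,0.013],0],[[0,0,0.0145],0],[[0,0,0.016],0],[[0,0,0.016],0]], "squeeze": 10}}

```text
clock: 50.25
tcp_pos: [0.4174, 0.0259, 0.0208]
ee_rot: [-180.0, 0.0, 3.6]
wrist_force: [-1.6, -0.1, 3.2]
gripper_width: 0.014
```

Request:
{"method": "play_rows", "body": {"moves": [[[0,0,0],0],[[0,0,0],0],[[0,0,0],0],[[0,0,-0.02],0],[[0,0,-0.06],0],[[0,0,-0.1],0],[[0,0,-0.14],0],[[0,0,-0.15],0]], "jaw": 0.036}}

```text
clock: 51.05
tcp_pos: [0.4189, 0.0259, 0.1748]
ee_rot: [180.0, -0.4, 3.6]
wrist_force: [-0.4, -0.2, 0.2]
gripper_width: 0.0362
```

```bash
python3 -c "
from prof import *
st(); p=plan(w(RK,.118,0),.15,93.6)
f=manip.grab_frame('scene'); im=cv2.resize(f['image'],None,fx=5,fy=5,interpolation=cv2.INTER_CUBIC)
u=(proj(f,np.array([[.5,0.02,.05]]))[0]*5).astype(int); im=im[u[1]-200:u[1]+250,u[0]-300:u[0]+300]; cv2.imwrite('pics/g10.png',im)"
```

```text
{'clock': 51.05, 'joints': [-1.471, 2.412, 109.877, 0.001, 67.35, 84.921], 'tcp_pos': [0.419, 0.026, 0.175], 'ee_rot': [179.969, -0.36, 3.607], 'wrist_force': [-0.417, -0.19, 0.178], 'gripper_width': 0.036}
shift [0.1979, 0.062, 0.0248] twist -90.0
```

View pics/g10.png

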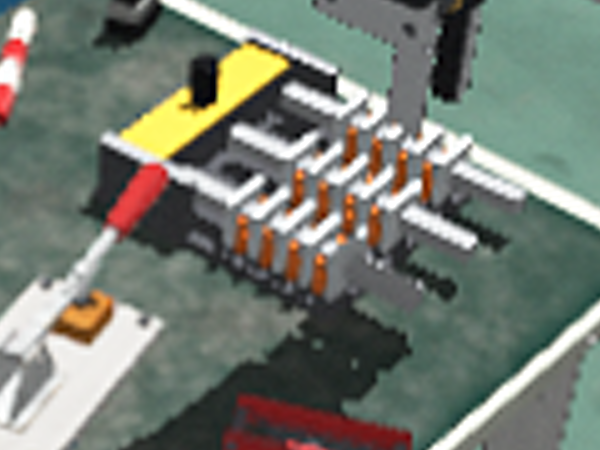

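```bash
python3 -c "
from prof import *
p=plan(w(RK,.119,0),.15,3.6)"
```

```text
shift [0.199, 0.062, 0.0242] twist 0.0
```

Request:
{"method": "play_rows", "body": {"moves": [[[0.04,0.012,0],0],[[0.08,0.025,0],0],[[0.12,0.037,0],0],[[0.16,0.05,0.01],0],[[0.199,0.062,0.024],0],[[0.199,0.062,0.024],0],[[0.199,0.062,0.024],0],[[0.199,0.062,0.024],0]], "jaw": 0.05}}

```text
clock: 51.9
tcp_pos: [0.6192, -0.0232, 0.1468]
ee_rot: [-180.0, 0.0, 3.6]
wrist_force: [0.5, 1.0, -0.2]
gripper_width: 0.0499
```

```bash
python3 -c "
from prof import *
st(); p=plan(w(RK,.119,0),.064,3.6)"
```

```text
{'clock': 51.9, 'joints': [-5.536, 29.309, 79.311, 0.001, 71.397, 80.847], 'tcp_pos': [0.619, -0.023, 0.147], 'ee_rot': [-179.996, 0.017, 3.616], 'wrist_force': [0.515, 0.977, -0.163], 'gripper_width': 0.05}
shift [0.002, 0.0004, 0.0828] twist 0.0
```

Request:
{"method": "play_rows", "body": {"moves": [[[0.002,0,0.03],0],[[0.002,0,0.06],0],[[0.002,0,0.075],0],[[0.002,0,0.081],0],[[0.002,0,0.081],0],[[0.002,0,0.081],0],[[0.002,0,0.081],0],[[0.002,0,0.081],0]]}}

```text
clock: 52.7
tcp_pos: [0.6223, -0.0234, 0.0668]
ee_rot: [180.0, -0.1, 3.6]
wrist_force: [-0.9, -0.4, 0.1]
gripper_width: 0.0499
```

Request:
{"method": "play_rows", "body": {"moves": [[[0,0,0],0],[[0,0,0],0],[[0,0,0],0],[[0,0,0],0],[[0,0,0],0],[[0,0,0],0],[[0,0,0],0],[[0,0,0],0]], "jaw": 0.0, "squeeze": 20}}

```text
clock: 53.5
tcp_pos: [0.622, -0.0237, 0.0659]
ee_rot: [180.0, -0.0, 3.6]
wrist_force: [0.1, -3.6, -0.6]
gripper_width: 0.0195
```

```bash
python3 - <<'E'
from prof import *
st(); p=plan(w(RK,.081,0),.064,3.6)
ims=[]
for c in('scene','top'):
    f=manip.grab_frame(c)
    for d in manip.masks_of(c,'bar')[:4]: print(c,round(d['conf'],2),d['region'].sum(),np.round(onz(f,d['pixel'],.035),4))
for i,y in enumerate((62,0,-62)): print(w(RK,0,y/1000))
# fit each bar by brightness of fin edges in top
f=manip.grab_frame('top'); g=cv2.cvtColor(f['image'],cv2.COLOR_BGR2GRAY).astype(np.float32)
xs=np.arange(-.06,.0601,.0005)
for y in(.062,0,-.062):
    for dy in (-.016,.016):
        u=np.array([proj(f,[[*w(RK,x,y+dy),.05]])[0] for x in xs],np.float32)
        v=cv2.remap(g,u[:,0].reshape(1,-1),u[:,1].reshape(1,-1),cv2.INTER_LINEAR)[0]
        sc=[sum(v[np.abs(xs-o-c)<.003].mean() for c in(-.04,-.02,0,.02,.04))-1.25*sum(v[np.abs(xs-o-c)<.003].mean() for c in(-.03,-.01,.01,.03)) for o in np.arange(-.01,.0101,.0005)]
        i=int(np.argmax(sc)); print('bay y',y,dy,'x off',-10+.5*i,round(float(sc[i])))
E
```

```text
{'clock': 53.5, 'joints': [-5.541, 34.793, 82.42, -0.023, 62.782, 80.872], 'tcp_pos': [0.622, -0.024, 0.066], 'ee_rot': [179.979, -0.001, 3.598], 'wrist_force': [0.103, -3.596, -0.605], 'gripper_width': 0.019}
shift [-0.0387, -0.0002, 0.0019] twist -0.0
scene 0.82 399 [0.4832 0.0358 0.035 ]
scene 0.78 478 [ 0.4939 -0.0926  0.035 ]
scene 0.62 395 [ 0.478 -0.031  0.035]
top 0.89 287 [0.4986 0.0241 0.035 ]
[0.49860699 0.03087766]
[ 0.5025 -0.031 ]
[ 0.50639301 -0.09287766]
bay y 0.062 -0.016 x off -1.5 471
bay y 0.062 0.016 x off -2.0 362
bay y 0 -0.016 x off -9.0 11
bay y 0 0.016 x off -1.5 298
bay y -0.062 -0.016 x off 7.0 6
bay y -0.062 0.016 x off -9.0 -2
```

Request:
{"method": "play_rows", "body": {"moves": [[[-0.006,0,0],0],[[-0.012,0,0],0],[[-0.018,0,0],0],[[-0.024,0,0],0],[[-0.03,0,0],0],[[-0.035,0,0],0],[[-0.038,0,0],0],[[-0.039,0,0],0]]}}

```text
clock: 54.55
tcp_pos: [0.5853, -0.0259, 0.0661]
ee_rot: [180.0, -0.4, 3.6]
wrist_force: [20.0, -3.5, -14.3]
gripper_width: 0.0195
```

Request:
{"method": "play_rows", "body": {"moves": [[[-0.001,0,0],0],[[-0.001,0,0],0],[[-0.001,0,0],0],[[-0.001,0,0],0],[[-0.001,0,0],0],[[-0.001,0,0],0],[[0,0,0],0],[[0.001,0,0],0]]}}

```text
clock: 55.35
tcp_pos: [0.5848, -0.0259, 0.0661]
ee_rot: [180.0, -0.1, 3.6]
wrist_force: [1.4, -5.4, 0.8]
gripper_width: 0.0195
```

Request:
{"method": "play_rows", "body": {"moves": [[[0,0,0],0],[[0,0,0],0],[[0,0,0],0],[[0,0,-0.03],0],[[0,0,-0.07],0],[[0,0,-0.11],0],[[0,0,-0.15],0],[[-0.03,0,-0.17],0]], "jaw": 0.05}}

```text
clock: 56.15
tcp_pos: [0.5556, -0.0275, 0.2391]
ee_rot: [180.0, -0.2, 3.6]
wrist_force: [-0.0, -0.2, 0.2]
gripper_width: 0.0502
```

Request:
{"method": "play_rows", "body": {"moves": [[[-0.04,0.03,0],0],[[-0.08,0.06,0],0],[[-0.12,0.1,0],0],[[-0.15,0.14,0],0],[[-0.18,0.18,0],0],[[-0.2,0.22,0],0],[[-0.2,0.25,0],0],[[-0.2,0.25,0],0]]}}

```text
clock: 56.95
tcp_pos: [0.3694, -0.2923, 0.2358]
ee_rot: [180.0, -0.0, 3.4]
wrist_force: [-0.5, 0.2, 0.8]
gripper_width: 0.0501
```

```bash
python3 - <<'E'
from prof import *
st(); ims=[]
for c in('scene','top'):
    f=manip.grab_frame(c)
    for d in manip.pinpoint(c,'slide_knob')[:1]: print(c,'knob',d['conf'],np.round(onz(f,d['pixel'],.08),4),w(RK,.082,0))
    im=cv2.resize(f['image'],None,fx=4,fy=4,interpolation=cv2.INTER_CUBIC)
    u=(proj(f,np.array([[*w(RK,0,0),.05]]))[0]*4).astype(int); ims.append(im[u[1]-200:u[1]+200,u[0]-200:u[0]+200])
cv2.imwrite('pics/g11.png',np.hstack(ims))
f=manip.grab_frame('top'); g=cv2.cvtColor(f['image'],cv2.COLOR_BGR2GRAY).astype(np.float32)
xs=np.arange(-.06,.0601,.0005)
for y in(.062,0,-.062):
    for dy in (-.016,.016):
        u=np.array([proj(f,[[*w(RK,x,y+dy),.05]])[0] for x in xs],np.float32)
        v=cv2.remap(g,u[:,0].reshape(1,-1),u[:,1].reshape(1,-1),cv2.INTER_LINEAR)[0]
        sc=[sum(v[np.abs(xs-o-c)<.003].mean() for c in(-.04,-.02,0,.02,.04))-1.25*sum(v[np.abs(xs-o-c)<.003].mean() for c in(-.03,-.01,.01,.03)) for o in np.arange(-.01,.0101,.0005)]
        i=int(np.argmax(sc)); print('bay y',y,dy,'x off',-10+.5*i,round(float(sc[i])))
E
```

```text
{'clock': 56.95, 'joints': [-42.812, 5.979, 97.576, -0.003, 76.439, 43.79], 'tcp_pos': [0.369, -0.292, 0.236], 'ee_rot': [179.994, -0.002, 3.398], 'wrist_force': [-0.544, 0.192, 0.79], 'gripper_width': 0.05}
scene knob 0.79 [ 0.5825 -0.0385  0.08  ] [ 0.58433819 -0.02585118]
top knob 0.81 [ 0.5929 -0.0187  0.08  ] [ 0.58433819 -0.02585118]
bay y 0.062 -0.016 x off -1.5 486
bay y 0.062 0.016 x off -2.0 513
bay y 0 -0.016 x off -1.0 480
bay y 0 0.016 x off -2.0 492
bay y -0.062 -0.016 x off -0.5 595
bay y -0.062 0.016 x off -1.0 541
```

View pics/g11.png

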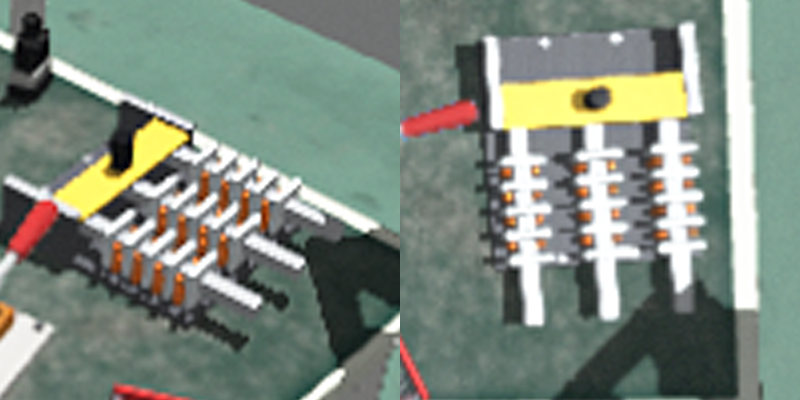

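```bash
python3 - <<'E'
from fit import *
from scipy.optimize import minimize_scalar
for c in('top','scene'):
    f=manip.grab_frame(c); h=cv2.cvtColor(f['image'],cv2.COLOR_BGR2HSV)
    R=sil(f,[box(55,145,-80,80,40,52)],(*RK[:2],np.radians(RK[2])))>.5
    m=((h[...,0]>22)&(h[...,0]<36)&(h[...,1]>130)&(h[...,2]>90)&R).astype(float)
    out=[]
    for q in np.arange(-8,37,1.):
        s=sil(f,[box(64+q,100+q,-76,76,47.5,48)],(*RK[:2],np.radians(RK[2]))); k=sil(f,[box(72+q,92+q,-10,10,48,80)],(*RK[:2],np.radians(RK[2])))
        out.append((np.abs(s*(1-k)-m).sum()/m.sum(),q))
    print(c,m.sum(),sorted(out)[:3])
E
```

```text
top 56.0 [(np.float64(7.967633928571429), np.float64(0.0)), (np.float64(7.973214285714286), np.float64(1.0)), (np.float64(8.0), np.float64(8.0))]
scene 242.0 [(np.float64(0.2749870867768595), np.float64(-2.0)), (np.float64(0.28380036157024796), np.float64(-3.0)), (np.float64(0.2937919679752066), np.float64(-1.0))]
```

```bash
python3 -c "
from rig import manip
print(manip.finish_job())"
```

```text
the job is handed in; nothing more can be done
None
```

I drew the slide fully back to its stop and took all three bars out of the bin by tipping them to about 20° and drawing them out along their axis. Each bar was levelled on the bench and lowered into its own bay. I then pulled the slide home and handed the job in at about 57 s.

**Bars:** the final pictures show all three seated, within about 2 mm along the rack. This check only measured along the rack. Across it I only checked each bar just before it was lowered.

**Slide:** it met its end stop at about 20 N after roughly 37 mm of travel. The scene camera puts it at about −2 mm, which is home within the measuring error.

**Robot:** the arm was clear of everything at hand-in.

**Bystanders:** I moved none of them knowingly. The pictures I viewed on the way showed no change, but I did not measure their positions at the end.

**Checks that disagreed:**
- **Knob detector:** the two cameras placed the knob about 10 mm apart, so I relied on the stop force and the plate fit instead.
- **Top-camera plate fit:** it had too few yellow pixels to be reliable, though its best value was also home (0 mm).

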